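# Gauge the tube blocks and reject the tight one

### The arm

A 7-joint arm with a two-finger parallel gripper is mounted at the origin on the work surface. World frame = base frame: x ahead of the robot, y to its left, z up, the work surface at z = 0. Lengths are in m, angles in rad, forces in N, time in s.
With the tool pointing down it reaches from about 0.425 to 0.95 m from the base axis. Payload 4.7 kg.
Tool frame: the origin (TCP) lies where the fingers leave the gripper's body, on its centre line; the fingertips stand 73 mm ahead of it and the grasp point (between the pads) lies 54 mm ahead of it (finger_overhang is the distance from the TCP to the fingertips, in m); z points along the fingers, y is the direction in which the jaws open and shut (so a half turn about z gives the same grasp; the last joint's range is limited). The gripper opens to 85 mm and grips with 20 to 120 N. Pads are 22 mm wide; open, the fingers measure 114 mm over their backs; the gripper's body (76 mm by 85 mm) begins 54 mm behind the grasp point. The pads swing forward as they close: fully open they stand 13 mm farther back than shut.
Start: joints at [1.202, 0.469, -0.049, 1.532, 0.024, 1.141, -0.082], TCP at [0.225, -0.636, 0.304] pointing down, gripper open.
Joint ranges: [-2.59, 2.59], [-0.33, 1.99], [-1.39, 1.29], [0.1, 2.45], [-1.04, 4.18], [0.21, 1.99], [-2.66, 2.66]. Speed limits (rad/s): [2.57, 2.57, 3.14, 3.14, 3.14, 3.14, 3.14].

### API

Orientations are given as a unit quaternion [x, y, z, w].
In Python, from station import * gives the robot as it stands. The module is installed in compiled form; this text tells all that it offers.
- The arm moves only by the tool step_arm, never from a script. Its argument "motion" is a list of rows, each an object with "slide": the shift along the tool's x, y, z in mm, a list of three; "spin": the turn about the tool's z in degrees; "fingers": the opening in per cent of the stroke, from 0 (shut) to 100 (fully open). A call has exactly 8 rows; each row shifts and turns the pose as measured when the row begins, along the tool's axes as they then stand; what a row does not reach is not made up. A row lasts 1/8 s, in which the tool goes at most 62.5 mm and 10.7 degrees, less where a joint would pass 70% of its speed; a pose out of reach is approached as far as the arm can. A call with a gripper value outside its range is refused whole. The fingers move at their own pace and stop on an object; the grip force is fixed at half the most. Time passes only in rows, so rows that do not move let the fingers close, or fill a call up. It gives the time, the measured TCP pose, the force and the opening at its end, in the units of the state.
- read_state(): the state, without advancing time (a new reading comes with each control period).
- camera(name): name is "side" or "top" or "wrist"; returns (picture, depth): 400x640x3 uint8, red, green, blue; 400x640 float32, m along the optical axis (not along the pixel's ray), 0 where there is no reading.
- camera_info(name): a dict with "mtx" (3x3 intrinsics, pixels), "position" and "attitude" of the camera in the world. Camera axes: x right, y down, z forward; pixel columns grow to the right and rows downward; lengths in m; the calibration is good to about 2 mm. A picture is of the moment at which its call begins: read the wrist's pose just before it. camera_info takes no time and is no camera call; for the wrist camera it gives the pose at the moment of the call.
- sign_off(): hands the job in, once; it reports no verdict.
The state is a dict: "t": time; "joint_pos": joint angles; "dq": joint speeds; "tau": joint torques, N m; "ee_pos": TCP position; "orientation": TCP orientation; "force": force on the tool from outside, world axes, zero at the start; "ft_torque": the same for the moment, N m; "grip_width": finger opening in m.
Only numpy, scipy, OpenCV 4.12 (cv2) and the standard library are available. Lean on these libraries where they do the work, as an engineer would, in place of code of your own. Each camera call takes 0.05 s, during which the arm holds its last target.

### The job

Check both aluminium tube blocks with the go plug gauge, never forcing it: feel it come to a stop under a light push (about 5 N, held a moment) on the too-tight sleeve of one, then leave it standing fully home in the other, flange flush on its top, both blocks still in their places. Then put the tight block upright on the floor of the white reject tray, without disturbing the two jars or the tube rack.

Things in the scene. Friction and masses are not known exactly. Their poses are not given: they have to be found in the camera images.
- block1_center (a point): One of two loose aluminium blocks that look alike, 44 x 44 x 42 mm high, ~0.25 kg, upright on the mat about 130 mm apart. Origin at the block's centre, 21 mm above its underside; z up along the bore, x and y square to the side faces. In the middle of the top is a 16 mm round mouth, 12 mm deep, its rim chamfered; below it a captive black plastic sleeve continues the bore
- block2_center (a point): The other block, same shape and origin as block1. A sleeve is 24 mm tall, with 0.5 mm of play, over a closed bottom 36.5 mm below the block's top face. One sleeve's bore is right (15.2 mm), the other's too tight (9 mm); which block has which changes every time. The gauge's foot stops 12 to 13 mm below the top face on the tight sleeve; in the right one the flange comes down onto the top face
- gauge_grip (a point): Loose go plug gauge, steel, 0.11 kg, 83 mm tall, at first upright in its stand, flange resting on the stand's top. This point is the centre of its square handle, 18 x 18 x 46 mm tall; z up along the gauge, x and y square to the handle's flats. The handle's lower end is 23 mm and the foot of the gauge 60 mm below this point
- gauge_flange (a point): Centre of the underside of the gauge's flange, 28 mm below gauge_grip; z up along the gauge. Below it the round pin, 14 mm across and 32 mm long, its foot chamfered 2 mm; the flange is 30 mm across and 5 mm thick, with the handle on top of it
- stand: Fixed wooden gauge stand, 70 x 70 x 45 mm high, origin under its centre, with a 16 mm square hole 37 mm deep in the middle of its top
- mat: Fixed black rubber mat, 180 (x) x 300 (y) x 4 mm thick, origin under its centre; the blocks stand on it
- tray: Fixed white plastic reject tray, 155 (x) x 135 (y) x 25 mm high, walls and floor 5 mm thick, open on top, empty at the start; origin under its centre. A block goes anywhere in it
- reagent: Bystander: amber jar 52 mm across, 90 mm tall, origin under its centre
- capsjar: Bystander: white-lidded glass jar 58 mm across, 68 mm tall, origin under its centre
- tuberack: Bystander: white tube rack 78 x 125 x 45 mm with capped tubes reaching 70 mm, origin under its centre

How it is judged:
On the way, in this order (a step that is already met when the one before it is completed fails the run):
1. the gauge pushes lightly on a tight sleeve: its flange stays 17 to 22 mm above a block's top face, over the bore, while that block bears on the mat with over 4 N (((z of gauge_flange in the frame of block1_center between 0.038 and 0.043 m and horizontal distance between gauge_flange and block1_center below 0.004 m and contact force between block1 and mat above 4 N and angle between block1_center's own z axis and vertical below 0.1 rad and distance of block1_center from where it was at the start of the episode below 0.03 m) or (z of gauge_flange in the frame of block2_center between 0.038 and 0.043 m and horizontal distance between gauge_flange and block2_center below 0.004 m and contact force between block2 and mat above 4 N and angle between block2_center's own z axis and vertical below 0.1 rad and distance of block2_center from where it was at the start of the episode below 0.03 m))), for 0.1 s.
2. the gauge stands released in a block with its flange on the top face, both blocks still in their places (within 30 mm) (((z of gauge_flange in the frame of block1_center between 0.018 and 0.024 m and horizontal distance between gauge_flange and block1_center below 0.004 m and angle between each of gauge_flange, block1_center, block2_center's own z axis and vertical below 0.1 rad and distance of each of block1_center, block2_center from where it was at the start of the episode below 0.03 m and contact force between the fingers and gauge below 0.2 N) or (z of gauge_flange in the frame of block2_center between 0.018 and 0.024 m and horizontal distance between gauge_flange and block2_center below 0.004 m and angle between each of gauge_flange, block1_center, block2_center's own z axis and vertical below 0.1 rad and distance of each of block1_center, block2_center from where it was at the start of the episode below 0.03 m and contact force between the fingers and gauge below 0.2 N))), for 0.2 s.
At the end, for the whole second after the job is handed in: Gauge upright (0.1 rad) in a block, flange underside within 3 mm of its top face and 4 mm of its axis, that block upright and within 30 mm of its start; the other block upright (0.1 rad) on the tray floor, its centre within 60 mm (x) and 50 mm (y) of the tray middle; all at rest (((z of gauge_flange in the frame of block1_center between 0.018 and 0.024 m and horizontal distance between gauge_flange and block1_center below 0.004 m and angle between each of gauge_flange, block1_center, block2_center's own z axis and vertical below 0.1 rad and distance of block1_center from where it was at the start of the episode below 0.03 m and x of block2_center in the frame of tray between -0.06 and 0.06 m and y of block2_center in the frame of tray between -0.05 and 0.05 m and z of block2_center in the frame of tray below 0.031 m and linear speed of each of block1, block2, gauge below 0.02 m/s) or (z of gauge_flange in the frame of block2_center between 0.018 and 0.024 m and horizontal distance between gauge_flange and block2_center below 0.004 m and angle between each of gauge_flange, block2_center, block1_center's own z axis and vertical below 0.1 rad and distance of block2_center from where it was at the start of the episode below 0.03 m and x of block1_center in the frame of tray between -0.06 and 0.06 m and y of block1_center in the frame of tray between -0.05 and 0.05 m and z of block1_center in the frame of tray below 0.031 m and linear speed of each of block1, block2, gauge below 0.02 m/s))); the robot touches nothing.
It fails at once if a block is pressed onto the mat with more than 35 N while the fingers do not hold it (the gauge is forced) ((contact force between block1 and mat above 35 N and contact force between the fingers and block1 below 0.5 N) or (contact force between block2 and mat above 35 N and contact force between the fingers and block2 below 0.5 N)).
It fails at once if a bystander is moved more than 30 mm or tipped ((distance of reagent from where it was at the start of the episode above 0.03 m or angle between reagent's own z axis and vertical above 0.3 rad) or (distance of capsjar from where it was at the start of the episode above 0.03 m or angle between capsjar's own z axis and vertical above 0.3 rad) or (distance of tuberack from where it was at the start of the episode above 0.03 m or angle between tuberack's own z axis and vertical above 0.3 rad)).
It also fails if it takes over 64 s, if anything falls off the work surface, if the arm or the gripper's body presses on something with over 40 N, if the wrist force passes 120 N, or if a joint passes its speed limit or range.

## Working session

There is one attempt and no reset: what is moved stays moved. The work goes in short steps, Python scripts to look and compute and a tool call to move; the robot and the scene stay as the last step left them, time stands still between calls to the robot, and variables do not carry over. Pictures are saved under pics/ and viewed, and the job is handed in when it is done.

Besides the shell and the picture viewer there is one more tool, called after "Request:" as a command line: name --argument value ..., lists and objects as JSON in quotes. step_arm: Moves the arm, as the interface text tells. Its arguments: {"type":"object","properties":{"motion":{"type":"array"}},"required":["motion"]}

```bash
mkdir -p pics; cat > h.py <<'E'
from station import *
import numpy as np, cv2
from scipy.spatial.transform import Rotation as R
def info(n):
    i=camera_info(n); a=np.array(i["attitude"]); 
    M=R.from_quat(a).as_matrix() if a.size==4 else a
    return np.array(i["mtx"]),np.array(i["position"]),M
def shot(n,tag):
    K,p,M=info(n); im,d=camera(n)
    np.savez(f"pics/{tag}.npz",im=im,d=d,K=K,p=p,M=M)
    cv2.imwrite(f"pics/{tag}.png",im[:,:,::-1]); return im,d,K,p,M
def load(tag):
    z=np.load(f"pics/{tag}.npz"); return z["im"],z["d"],z["K"],z["p"],z["M"]
def cloud(d,K,p,M):
    v,u=np.mgrid[0:d.shape[0],0:d.shape[1]]
    c=np.stack([(u-K[0,2])/K[0,0]*d,(v-K[1,2])/K[1,1]*d,d],-1)
    return c@M.T+p
def crop(tag,x0,y0,x1,y1,s,out):
    im=load(tag)[0]; c=cv2.resize(im[y0:y1,x0:x1],None,fx=s,fy=s,interpolation=cv2.INTER_CUBIC)
    cv2.imwrite(f"pics/{out}.png",c[:,:,::-1])
def onplane(u,v,z,K,p,M):
    r=M@np.linalg.inv(K)@np.array([u,v,1.]); return p+r*(z-p[2])/r[2]
E
python3 - <<'E'
from h import *
print(read_state())
for n in ("top","side"): 
    im,d,K,p,M=shot(n,n+"0"); print(n,K,p,M)
E
```

```text
{'t': 0.0, 'joint_pos': array([ 1.20206841,  0.46947322, -0.0486139 ,  1.53367169,  0.0240889 ,
        1.14098533, -0.08230127]), 'dq': array([ 2.44517166e-03,  1.30436936e-03, -4.54873395e-04,  8.61569003e-04,
        3.49683119e-05, -5.06996768e-04,  1.50275693e-03]), 'tau': array([ 5.08370504e-04, -5.10299885e+01, -4.66036156e-02, -2.37717319e+01,
        1.06898052e-02,  7.58544949e-03,  7.71321620e-07]), 'ee_pos': array([ 0.22487931, -0.63598351,  0.30284932]), 'orientation': array([ 9.85595286e-01,  1.69118241e-01, -1.90508442e-04, -9.57459471e-04]), 'force': array([-0.18042754, -0.21875893,  0.30178308]), 'ft_torque': array([ 0.01565323, -0.02992083, -0.00310954]), 'grip_width': 0.08533329775370967}
top [[473.47234065   0.         320.84776804]
 [  0.         473.47234065 196.87316636]
 [  0.           0.           1.        ]] [0.38264432 0.0153376  1.25207536] [[-0.00729011 -0.98480357  0.17351884]
 [-0.99996148  0.00802747  0.00354803]
 [-0.00488703 -0.17348629 -0.98482416]]
side [[407.81490094   0.         312.81510534]
 [  0.         407.81490094 201.22299717]
 [  0.           0.           1.        ]] [0.23942813 0.67152229 0.65489709] [[-0.8861379  -0.26856294  0.37766859]
 [-0.4630197   0.54702598 -0.69740614]
 [-0.01929709 -0.79286602 -0.60909039]]
```

View pics/top0.png

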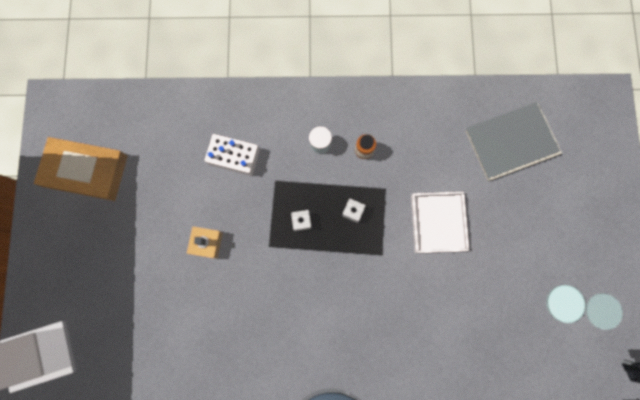

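View pics/side0.png

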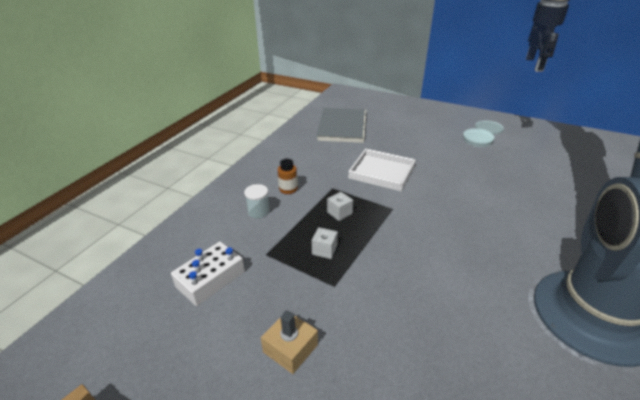

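The top view shows the stand at (203,242), the blocks at (301,220) and (354,210), the tray at (440,222), the jars at (320,138) and (366,145), and the rack at (232,153). I'll enlarge these next.

```bash
python3 - <<'E'
from h import *
a=load("top0")[0]
def c(x0,y0,x1,y1,s): return cv2.resize(a[y0:y1,x0:x1],None,fx=s,fy=s,interpolation=cv2.INTER_CUBIC)
A=c(280,190,380,240,8); B=c(180,220,230,260,8); C=c(405,185,475,260,5)
can=np.zeros((800,800,3),np.uint8); can[:400,:800]=A; can[400:720,:400]=B; can[400:775,420:770]=C
cv2.imwrite("pics/crop0.png",can[:600,:,::-1])
im,d,K,p,M=load("top0"); P=cloud(d,K,p,M)
for n,(u,v) in dict(b1=(295,215),b2=(349,206),cap=(320,137),jar=(366,143),rack=(232,153),tray=(440,222),mat=(328,230),stand=(195,250),handle=(203,242),table=(250,320)).items():
    print(n,P[v,u].round(4))
E
```

```text
b1 [0.5486 0.0866 0.0443]
b2 [ 0.5709 -0.0528  0.0444]
cap [0.7485 0.0206 0.0702]
jar [ 0.7259 -0.0964  0.0888]
rack [0.7142 0.2526 0.0464]
tray [ 0.5333 -0.2971 -0.0034]
mat [0.513  0.0016 0.0086]
stand [0.4606 0.3398 0.0478]
handle [0.4789 0.3143 0.0711]
table [0.2836 0.204  0.0012]
```

View pics/crop0.png

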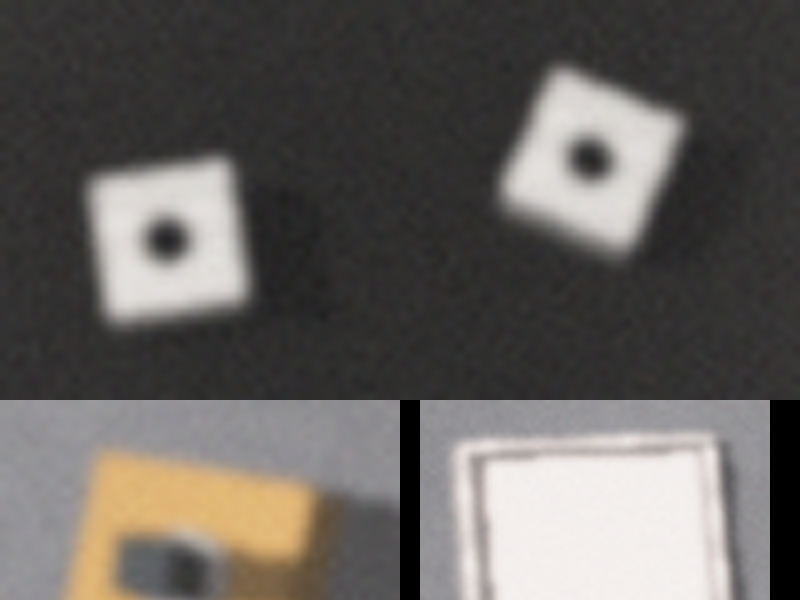

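```bash
cat >> h.py <<'E'
def pose():
    s=read_state(); q=R.from_quat(s["orientation"]).as_matrix()
    return s,np.array(s["ee_pos"]),q,np.degrees(np.arctan2(q[1,0],q[0,0]))
def plan(wps):
    """wps: list of (x,y,z,yaw or None,nrows)"""
    s,p,q,yaw=pose(); p=p.copy()
    print("now",p.round(4),"yaw",round(yaw,2),"t",s["t"],"F",s["force"].round(2),"w",round(s["grip_width"],4),"q",s["joint_pos"].round(2),"tiltz",q[:,2].round(4))
    for x,y,z,ty,n in wps:
        if ty is None: ty=yaw
        dp=(np.array([x,y,z])-p)/n; dy=(ty-yaw+180)%360-180
        for i in range(n):
            c,s_=np.cos(np.radians(yaw)),np.sin(np.radians(yaw))
            # tool x=(c,s), tool y=(s,-c), z down
            t=np.array([c*dp[0]+s_*dp[1], s_*dp[0]-c*dp[1], -dp[2]])*1000
            print((t.round(1)+0.).tolist(),"spin",round(-dy/n,2),"len",round(np.linalg.norm(t),1))
            yaw+=dy/n
        p=np.array([x,y,z])
E
python3 - <<'E'
from h import *
K,p,M=info("wrist"); s,e,q,y=pose()
print(K,"off tool",q.T@(p-e),q.T@M)
for tag in ["top0"]:
    im,d,K,p,M=load(tag)
    for u,v in ((300.4,219.6),(353.4,209.5)): print(onplane(u,v,.046,K,p,M).round(4))
plan([(.46,-.26,.33,None,8),(.51,.02,.33,None,6)])
E
```

```text
[[342.78078039   0.         315.72866374]
 [  0.         342.78078039 196.64271379]
 [  0.           0.           1.        ]] off tool [ 0.08142178  0.00193271 -0.06940576] [[ 6.85483387e-04 -9.49832949e-01 -3.12756934e-01]
 [ 9.99999110e-01  2.93241548e-04  1.30117752e-03]
 [-1.14418795e-03 -3.12757548e-01  9.49832305e-01]]
[0.5364 0.0726 0.046 ]
[ 0.5615 -0.0639  0.046 ]
now [ 0.2249 -0.636   0.3029] yaw 19.47 t 0.1 F [-0.18 -0.93 -0.15] w 0.0853 q [ 1.2   0.47 -0.05  1.53  0.02  1.14 -0.08] tiltz [-7.0e-04  1.7e-03 -1.0e+00]
[43.4, -34.5, -3.4] spin -0.0 len 55.5
[43.4, -34.5, -3.4] spin -0.0 len 55.5
[43.4, -34.5, -3.4] spin -0.0 len 55.5
[43.4, -34.5, -3.4] spin -0.0 len 55.5
[43.4, -34.5, -3.4] spin -0.0 len 55.5
[43.4, -34.5, -3.4] spin -0.0 len 55.5
[43.4, -34.5, -3.4] spin -0.0 len 55.5
[43.4, -34.5, -3.4] spin -0.0 len 55.5
[23.4, -41.2, 0.0] spin -0.0 len 47.4
[23.4, -41.2, 0.0] spin -0.0 len 47.4
[23.4, -41.2, 0.0] spin -0.0 len 47.4
[23.4, -41.2, 0.0] spin -0.0 len 47.4
[23.4, -41.2, 0.0] spin -0.0 len 47.4
[23.4, -41.2, 0.0] spin -0.0 len 47.4
```

Request:
step_arm --motion '[{"slide": [43.4,-34.5,-3.4],"spin": 0,"fingers": 100},{"slide": [43.4,-34.5,-3.4],"spin": 0,"fingers": 100},{"slide": [43.4,-34.5,-3.4],"spin": 0,"fingers": 100},{"slide": [43.4,-34.5,-3.4],"spin": 0,"fingers": 100},{"slide": [43.4,-34.5,-3.4],"spin": 0,"fingers": 100},{"slide": [43.4,-34.5,-3.4],"spin": 0,"fingers": 100},{"slide": [43.4,-34.5,-3.4],"spin": 0,"fingers": 100},{"slide": [43.4,-34.5,-3.4],"spin": 0,"fingers": 100}]'

```text
t: 1.1
ee_pos: [0.4636, -0.253, 0.3269]
orientation: [0.987, 0.164, -0.003, -0.003]
force: [0.8, -0.8, -0.3]
grip_width: 0.0855
```

```bash
python3 - <<'E'
from h import *
plan([(.50,0.0,.32,10,8)])
E
```

```text
now [ 0.4636 -0.253   0.3269] yaw 18.84 t 1.1 F [ 0.82 -0.85 -0.3 ] w 0.0855 q [ 0.64  0.22 -0.26  1.84  0.06  1.09 -0.88] tiltz [-0.0059  0.0043 -1.    ]
[14.5, -28.5, 0.9] spin 1.1 len 32.0
[14.0, -28.7, 0.9] spin 1.1 len 32.0
[13.4, -29.0, 0.9] spin 1.1 len 32.0
[12.8, -29.3, 0.9] spin 1.1 len 32.0
[12.3, -29.5, 0.9] spin 1.1 len 32.0
[11.7, -29.7, 0.9] spin 1.1 len 32.0
[11.1, -29.9, 0.9] spin 1.1 len 32.0
[10.6, -30.2, 0.9] spin 1.1 len 32.0
```

Request:
step_arm --motion '[{"slide": [14.5,-28.5,0.5],"spin": 1,"fingers": 100},{"slide": [14,-28.5,0.5],"spin": 1,"fingers": 100},{"slide": [13.5,-29,0.5],"spin": 1,"fingers": 100},{"slide": [13,-29,0.5],"spin": 1,"fingers": 100},{"slide": [12,-29.5,0.5],"spin": 1,"fingers": 100},{"slide": [12,-29.5,0.5],"spin": 1,"fingers": 100},{"slide": [11,-30,0.5],"spin": 1,"fingers": 100},{"slide": [0,0,0],"spin": 0,"fingers": 100}]'

```text
t: 2.1
ee_pos: [0.4947, -0.0187, 0.3223]
orientation: [0.994, 0.107, -0.004, -0.004]
force: [-0.3, -0.1, -0.0]
grip_width: 0.0857
```

```bash
python3 - <<'E'
from h import *
im,d,K,p,M=shot("wrist","w1"); print(p,M)
plan([(.40,.30,.32,80,8)])
E
```

```text
[ 0.57548206 -0.00359014  0.39104291] [[ 0.21253852 -0.9253145  -0.31403894]
 [-0.97712623 -0.20362269 -0.06133614]
 [-0.00719024  0.31989198 -0.94742674]]
now [ 0.4946 -0.0206  0.3222] yaw 12.09 t 2.15 F [-0.53 -0.25  0.54] w 0.0854 q [ 0.31  0.19 -0.4   1.9   0.08  1.08 -1.48] tiltz [-0.0096  0.0056 -0.9999]
[-3.2, -41.7, 0.3] spin -8.49 len 41.8
[3.0, -41.7, 0.3] spin -8.49 len 41.8
[9.1, -40.8, 0.3] spin -8.49 len 41.8
[15.1, -39.0, 0.3] spin -8.49 len 41.8
[20.6, -36.3, 0.3] spin -8.49 len 41.8
[25.8, -32.9, 0.3] spin -8.49 len 41.8
[30.3, -28.7, 0.3] spin -8.49 len 41.8
[34.3, -23.9, 0.3] spin -8.49 len 41.8
```

View pics/w1.png

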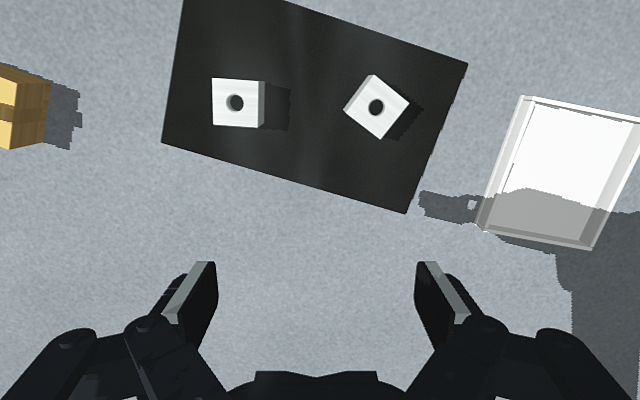

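The wrist view shows the left bore (block A) at about (236,102), the right bore (block B) at about (376,107), and the tray at the right. I'll enlarge to refine these.

```bash
python3 - <<'E'
from h import *
a=load("w1")[0]
def c(x0,y0,x1,y1,s): return cv2.resize(a[y0:y1,x0:x1],None,fx=s,fy=s,interpolation=cv2.INTER_CUBIC)
can=np.zeros((520,800,3),np.uint8); can[:480,:390]=c(205,70,270,150,6); can[:480,400:880]=c(338,65,404,145,6)
cv2.imwrite("pics/c1.png",can[:,:,::-1])
E
```

```text
Traceback (most recent call last):
ValueError: could not broadcast input array from shape (480,396,3) into shape (480,400,3)
```

```bash
python3 - <<'E'
from h import *
a=load("w1")[0]
def c(x0,y0,x1,y1,s): return cv2.resize(a[y0:y1,x0:x1],None,fx=s,fy=s,interpolation=cv2.INTER_CUBIC)
can=np.zeros((520,800,3),np.uint8); can[:480,:390]=c(205,70,270,150,6); can[:480,400:796]=c(338,65,404,145,6)
cv2.imwrite("pics/c1.png",can[:,:,::-1])
E
```

```text
(no output)
```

View pics/c1.png

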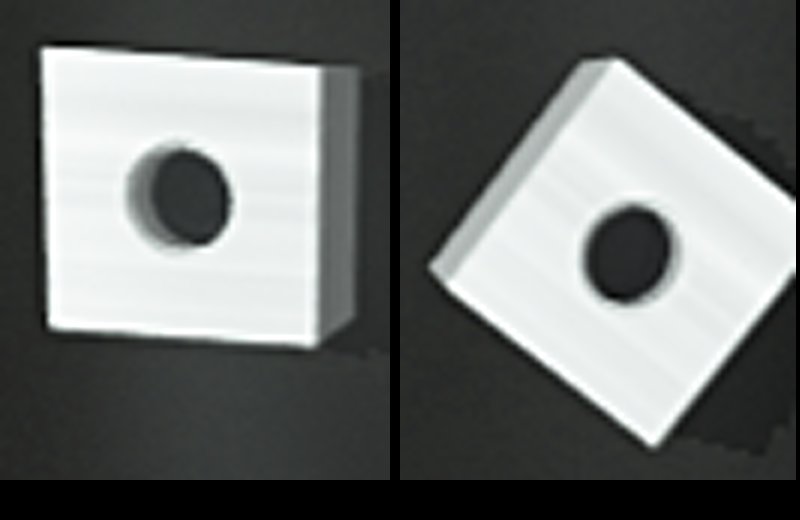

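```bash
python3 - <<'E'
from h import *
im,d,K,p,M=load("w1"); P=cloud(d,K,p,M)
f=lambda x,y,ox,oy:onplane((x+.5)/6-.5+ox,(y+.5)/6-.5+oy,.046,K,p,M)[:2]
A=np.array([f(*c,205,70) for c in [(40,46),(321,66),(316,347),(49,328)]]); print(A.round(4),A.mean(0),f(178,195,205,70))
B=np.array([f(x-400,y,338,65) for x,y in [(615,58),(448,282),(655,447),(822,223)]]); print(B.round(4),B.mean(0),f(233,254,338,65))
for q in (A,B):
    for i in range(4):
        e=q[(i+1)%4]-q[i]; print(np.linalg.norm(e).round(4),np.degrees(np.arctan2(e[1],e[0]))%90)
z=(P[...,2]*1000).round(0)
print(z[92:113,224:248].astype(int)); print(z[97:118,365:389].astype(int))
E
```

```text
[[0.557  0.0968]
 [0.5635 0.0527]
 [0.5197 0.0464]
 [0.5133 0.0902]] [0.53839541 0.07151021] [0.5390069  0.07219425]
[[ 0.5924 -0.0533]
 [ 0.5533 -0.0358]
 [ 0.5346 -0.0761]
 [ 0.5752 -0.0926]] [ 0.56389936 -0.06443997] [ 0.56405225 -0.06409176]
0.0446 8.404894848774987
0.0443 8.115187894488884
0.0442 8.29105790840751
0.0442 8.618392204128462
0.0428 65.88402855986794
0.0444 65.04798812875853
0.0439 67.86426640589978
0.0429 66.42125276743691
[[ 45  45  45  45  45  45  46  43  45  45  43  45  44  44  44  46  46  46
   44  45  46  46  46  44]
 [ 47  45  45  46  46  45  45  46  47  46  45  45  46  45  46  46  45  47
   45  45  44  45  44  45]
 [ 44  45  45  46  46  46  44  44  44  44  43  44  44  44  45  46  45  46
   44  44  46  45  46  44]
 [ 46  45  44  45  45  44  45  40  36  33  32  34  33  32  44  44  45  47
   46  45  46  45  45  45]
 [ 46  46  45  45  45  44  38  34  33  33  34  31  33  32  34  32  44  44
   45  45  46  46  46  45]
 [ 46  45  45  45  44 391  35  33  33  33  32  33  34  31  31  33  33  45
   45  45  45  44  45  45]
 [ 44  44  45  44  40  37  32  33  33  33  32  30
[... 2888 characters left out ...]
45  46  46   9   9  10   9   9   9  13  18  22  24  29  33  37  40
   43  45  47  45  46  46]
 [ 47  45  45  46  45   9  10  12  13  17  20  23  27  31  31  36  38  43
   44  45  45  45  44  45]
 [ 46  45  46  46  45  31  26  21  24  25  26  28  31  33  34  39  42  44
   44  46  46  46  47  46]
 [ 46  45  45  45  43  45  45  32  32  32  32  33  33  37  40  44  43  45
   46  45  46  45  45  46]
 [ 45  45  45  45  45  45  44  44  44  40  41  39  42  43  43  44  46  46
   45  46  45  45  46  46]
 [ 46  47  46  45  45  46  44  44  44  44  44  45  45  45  44  46  45  46
   45  44  46  45  45  45]
 [ 46  45  45  45  45  47  45  46  46  46  44  45  46  45  45  46  45  45
   45  46  45  45  45  45]]
```

Depth shows a wide ledge at z≈32 mm in block A (the left one, y≈+0.072), so A is the tight block and B is the right one. Next I'll go to the gauge.

```bash
python3 - <<'E'
from h import *
plan([(.470,.31,.30,79.5,8)])
E
```

```text
now [ 0.4946 -0.0206  0.3222] yaw 12.09 t 2.15 F [-0.53 -0.25  0.54] w 0.0854 q [ 0.31  0.19 -0.4   1.9   0.08  1.08 -1.48] tiltz [-0.0096  0.0056 -0.9999]
[5.6, -41.0, 2.8] spin -8.43 len 41.5
[11.6, -39.8, 2.8] spin -8.43 len 41.5
[17.3, -37.6, 2.8] spin -8.43 len 41.5
[22.6, -34.7, 2.8] spin -8.43 len 41.5
[27.5, -31.0, 2.8] spin -8.43 len 41.5
[31.7, -26.7, 2.8] spin -8.43 len 41.5
[35.3, -21.7, 2.8] spin -8.43 len 41.5
[38.1, -16.3, 2.8] spin -8.43 len 41.5
```

Request:
step_arm --motion '[{"slide": [5.5,-41,3],"spin": -8.5,"fingers": 100},{"slide": [11.5,-40,3],"spin": -8.5,"fingers": 100},{"slide": [17.5,-37.5,3],"spin": -8.5,"fingers": 100},{"slide": [22.5,-34.5,3],"spin": -8.5,"fingers": 100},{"slide": [27.5,-31,3],"spin": -8.5,"fingers": 100},{"slide": [31.5,-26.5,3],"spin": -8.5,"fingers": 100},{"slide": [35,-21.5,3],"spin": -8.5,"fingers": 100},{"slide": [32,-12,0],"spin": -8,"fingers": 100}]'

```text
t: 3.15
ee_pos: [0.473, 0.294, 0.299]
orientation: [0.765, 0.644, -0.005, -0.002]
force: [0.0, -0.6, -0.5]
grip_width: 0.0855
```

```bash
python3 - <<'E'
from h import *
plan([(.472,.314,.26,None,3)])
E
```

```text
now [0.473 0.294 0.299] yaw 80.2 t 3.15 F [ 0.04 -0.63 -0.52] w 0.0855 q [-0.06  0.37 -0.73  1.79  0.27  1.1  -1.05] tiltz [-0.0101 -0.0037 -0.9999]
[6.5, -1.5, 13.0] spin -0.0 len 14.6
[6.5, -1.5, 13.0] spin -0.0 len 14.6
[6.5, -1.5, 13.0] spin -0.0 len 14.6
```

```bash
python3 - <<'E'
from h import *
im,d,K,p,M=shot("wrist","w2")
s,e,q,y=pose(); print(e,y)
P=cloud(d,K,p,M); z=P[...,2]
m=(z>.085)&(z<.11)&(np.abs(P[...,0]-.475)<.06)&(np.abs(P[...,1]-.314)<.06)
print(m.sum(),P[m].mean(0))
r=cv2.minAreaRect(P[m][:,:2].astype(np.float32)*1000); print(r)
E
```

```text
[0.47190027 0.29879614 0.29944576] 80.68296225246507
530 [0.4831361  0.32346638 0.09484519]
((483.101318359375, 322.5848388671875), (18.19636344909668, 17.966665267944336), 87.95626068115234)
```

View pics/w2.png

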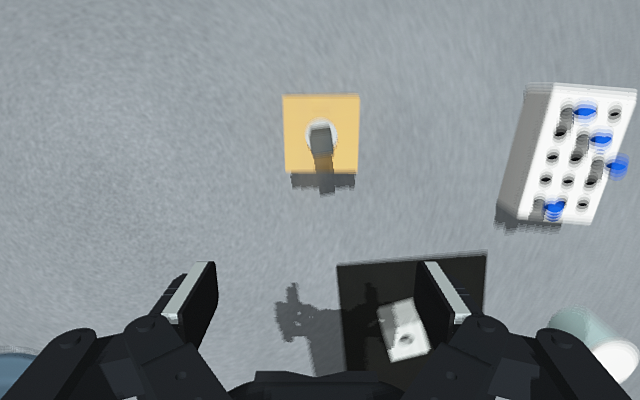

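The picture is blurred because the arm was still settling. The handle top is at about (320,140) and the stand is square to the image. I'll move in over it and look again at rest.

```bash
python3 - <<'E'
from h import *
plan([(.482,.3215,.235,None,4)])
E
```

```text
now [0.4719 0.2988 0.2994] yaw 80.68 t 3.2 F [-0.95  3.39  1.07] w 0.0852 q [-0.06  0.38 -0.73  1.78  0.27  1.09 -1.05] tiltz [-0.0103  0.0017 -0.9999]
[6.0, 1.6, 16.1] spin -0.0 len 17.3
[6.0, 1.6, 16.1] spin -0.0 len 17.3
[6.0, 1.6, 16.1] spin -0.0 len 17.3
[6.0, 1.6, 16.1] spin -0.0 len 17.3
```

Request:
step_arm --motion '[{"slide": [5,1,15],"spin": 0,"fingers": 100},{"slide": [6,2,16],"spin": 0,"fingers": 100},{"slide": [6,2,16],"spin": 0,"fingers": 100},{"slide": [5,1,14],"spin": 0,"fingers": 100},{"slide": [2,1,4],"spin": 0,"fingers": 100},{"slide": [0,0,0],"spin": 0,"fingers": 100},{"slide": [0,0,0],"spin": 0,"fingers": 100},{"slide": [0,0,0],"spin": 0,"fingers": 100}]'

```text
t: 4.2
ee_pos: [0.4852, 0.3171, 0.2279]
orientation: [0.765, 0.644, -0.006, -0.002]
force: [0.1, -0.3, -0.6]
grip_width: 0.0856
```

```bash
python3 - <<'E'
from h import *
im,d,K,p,M=shot("wrist","w3")
s,e,q,y=pose(); print(e,y,q[:,2])
P=cloud(d,K,p,M); z=P[...,2]
m=(z>.088)&(z<.103)&(np.abs(P[...,0]-.475)<.06)&(np.abs(P[...,1]-.314)<.06)
print(m.sum(),P[m].mean(0))
r=cv2.minAreaRect(P[m][:,:2].astype(np.float32)*1000); print(r)
v,u=np.where(m); print(u.min(),u.max(),v.min(),v.max())
crop("w3",240,60,400,200,5,"c3")
E
```

```text
[0.48525949 0.31710489 0.22796278] 80.14460935778897 [-0.01140831 -0.00346947 -0.9999289 ]
844 [0.48342946 0.32392013 0.0949149 ]
((483.2476501464844, 323.046630859375), (18.148143768310547, 18.085954666137695), 86.92060089111328)
295 325 188 220
```

View pics/w3.png

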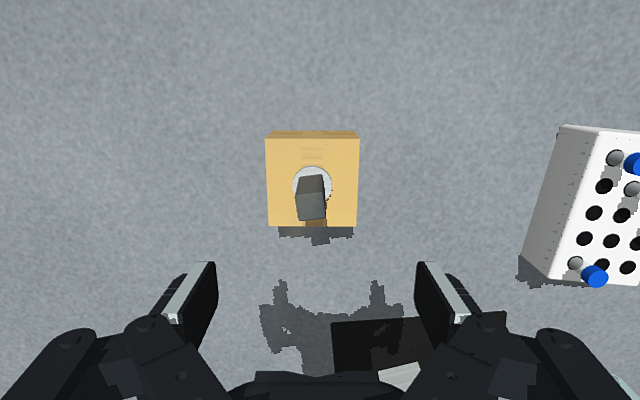

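```bash
cat >> h.py <<'E'
def plan(wps,grasp=0.0):
    """wps (x,y,z,yaw|None,n): target of the point 'grasp' m ahead of TCP in xy; z is TCP z"""
    s,p,q,yaw=pose(); p=p+q[:,2]*grasp; p[2]-=q[2,2]*grasp
    print("now",p.round(4),"yaw",round(yaw,2),"t",s["t"],"F",s["force"].round(2),"w",round(s["grip_width"],4),"q",s["joint_pos"].round(2),"tiltz",q[:,2].round(4))
    for x,y,z,ty,n in wps:
        if ty is None: ty=yaw
        dp=(np.array([x,y,z])-p)/n; dy=(ty-yaw+180)%360-180
        for i in range(n):
            t=q.T@dp*1000
            print((t.round(1)+0.).tolist(),"spin",round(-dy/n,2),"len",round(np.linalg.norm(t),1))
            q=q@R.from_euler("z",-dy/n,degrees=True).as_matrix(); yaw+=dy/n
        p=np.array([x,y,z])
E
python3 - <<'E'
from h import *
im,d,K,p,M=load("w3")
print(onplane(312,184,.05,K,p,M))
plan([(.4832,.323,.129,86.9,6)],.054)
E
```

```text
[0.48379713 0.32395563 0.05      ]
now [0.4846 0.3169 0.228 ] yaw 80.14 t 4.25 F [-0.54  0.15  0.23] w 0.0849 q [-0.14  0.49 -0.69  1.81  0.36  0.99 -1.14] tiltz [-0.0114 -0.0035 -0.9999]
[1.0, -0.2, 16.5] spin -1.13 len 16.5
[1.1, -0.2, 16.5] spin -1.13 len 16.5
[1.1, -0.2, 16.5] spin -1.13 len 16.5
[1.1, -0.2, 16.5] spin -1.13 len 16.5
[1.1, -0.2, 16.5] spin -1.13 len 16.5
[1.1, -0.1, 16.5] spin -1.13 len 16.5
```

View pics/c3.png

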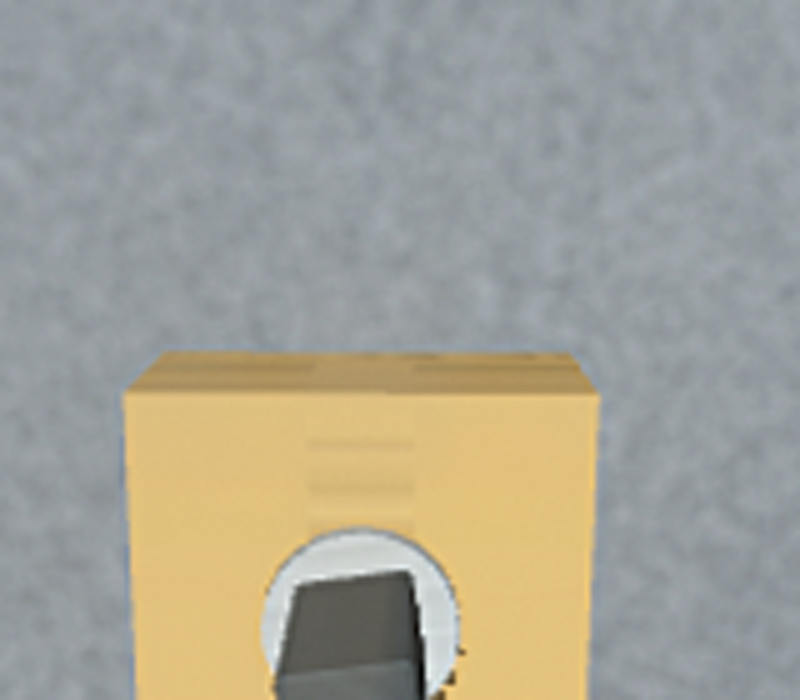

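The crop shows an upright handle turned about 7° from the stand, with flange and handle centres agreeing within 1 mm. I'll descend and close.

Request:
step_arm --motion '[{"slide": [1,0,16],"spin": -1.2,"fingers": 100},{"slide": [1,0,16],"spin": -1.2,"fingers": 100},{"slide": [1,0,16],"spin": -1.2,"fingers": 100},{"slide": [1,0,16],"spin": -1.2,"fingers": 100},{"slide": [1,0,16],"spin": -1.2,"fingers": 100},{"slide": [1,0,5],"spin": -0.8,"fingers": 100},{"slide": [0,0,0],"spin": 0,"fingers": 100},{"slide": [0,0,0],"spin": 0,"fingers": 100}]'

```text
t: 5.25
ee_pos: [0.4846, 0.323, 0.136]
orientation: [0.723, 0.691, -0.006, -0.003]
force: [0.0, 0.9, 0.9]
grip_width: 0.0854
```

```bash
python3 - <<'E'
from h import *
plan([(.4832,.323,.129,86.9,1)],.054)
E
```

```text
now [0.4839 0.3227 0.136 ] yaw 87.44 t 5.25 F [0.   0.89 0.88] w 0.0854 q [-0.18  0.61 -0.65  1.87  0.48  0.83 -1.12] tiltz [-0.0129 -0.0041 -0.9999]
[0.3, -0.6, 7.0] spin 0.54 len 7.1
```

Request:
step_arm --motion '[{"slide": [0.3,-0.6,4],"spin": 0.5,"fingers": 100},{"slide": [0,0,3],"spin": 0,"fingers": 100},{"slide": [0,0,0],"spin": 0,"fingers": 20},{"slide": [0,0,0],"spin": 0,"fingers": 0},{"slide": [0,0,0],"spin": 0,"fingers": 0},{"slide": [0,0,0],"spin": 0,"fingers": 0},{"slide": [0,0,0],"spin": 0,"fingers": 0},{"slide": [0,0,0],"spin": 0,"fingers": 0}]'

```text
t: 6.25
ee_pos: [0.4837, 0.3238, 0.1302]
orientation: [0.726, 0.688, -0.005, -0.003]
force: [-0.0, -0.1, -0.8]
grip_width: 0.0174
```

```bash
python3 - <<'E'
from h import *
plan([(.4832,.323,.22,86.9,4)],.054)
E
```

```text
now [0.4831 0.3236 0.1302] yaw 86.9 t 6.25 F [-0.04 -0.15 -0.8 ] w 0.0174 q [-0.19  0.62 -0.64  1.87  0.48  0.82 -1.14] tiltz [-0.0115 -0.0031 -0.9999]
[-0.2, -0.2, -22.5] spin 0.0 len 22.5
[-0.2, -0.2, -22.5] spin 0.0 len 22.5
[-0.2, -0.2, -22.5] spin 0.0 len 22.5
[-0.2, -0.2, -22.5] spin 0.0 len 22.5
```

Gripped at 17.4 mm. I'll lift straight up.

Request:
step_arm --motion '[{"slide": [0,0,-8],"spin": 0,"fingers": 0},{"slide": [0,0,-12],"spin": 0,"fingers": 0},{"slide": [0,0,-15],"spin": 0,"fingers": 0},{"slide": [0,0,-15],"spin": 0,"fingers": 0},{"slide": [0,0,-15],"spin": 0,"fingers": 0},{"slide": [0,0,-12],"spin": 0,"fingers": 0},{"slide": [0,0,-8],"spin": 0,"fingers": 0},{"slide": [0,0,0],"spin": 0,"fingers": 0}]'

```text
t: 7.25
ee_pos: [0.4855, 0.3241, 0.2225]
orientation: [0.726, 0.688, -0.004, -0.002]
force: [0.1, 0.3, -1.5]
grip_width: 0.0174
```

```bash
python3 - <<'E'
from h import *
plan([(.538,.075,.205,86.9,8)],.06)
E
```

```text
now [0.485  0.324  0.2225] yaw 86.88 t 7.25 F [ 0.05  0.33 -1.46] w 0.0174 q [-0.13  0.51 -0.71  1.81  0.38  0.98 -1.06] tiltz [-0.0086 -0.0019 -1.    ]
[-30.7, 8.3, 2.2] spin -0.0 len 31.9
[-30.7, 8.3, 2.2] spin -0.0 len 31.9
[-30.7, 8.3, 2.2] spin -0.0 len 31.9
[-30.7, 8.3, 2.2] spin -0.0 len 31.9
[-30.7, 8.3, 2.2] spin -0.0 len 31.9
[-30.7, 8.3, 2.2] spin -0.0 len 31.9
[-30.7, 8.3, 2.2] spin -0.0 len 31.9
[-30.7, 8.3, 2.2] spin -0.0 len 31.9
```

Request:
step_arm --motion '[{"slide": [-20,5,1],"spin": 0,"fingers": 0},{"slide": [-38,10,2],"spin": 0,"fingers": 0},{"slide": [-45,12,3],"spin": 0,"fingers": 0},{"slide": [-45,12,3],"spin": 0,"fingers": 0},{"slide": [-42,12,3],"spin": 0,"fingers": 0},{"slide": [-35,10,3],"spin": 0,"fingers": 0},{"slide": [-20,6,2],"spin": 0,"fingers": 0},{"slide": [0,0,0],"spin": 0,"fingers": 0}]'

```text
t: 8.25
ee_pos: [0.5386, 0.068, 0.2003]
orientation: [0.725, 0.688, -0.007, -0.005]
force: [-1.0, -0.6, -1.1]
grip_width: 0.0168
```

```bash
python3 - <<'E'
from h import *
plan([(.538,.072,.19,86.9,8)],.06)
E
```

```text
now [0.5375 0.0678 0.2003] yaw 86.99 t 8.25 F [-0.95 -0.65 -1.07] w 0.0168 q [ 0.33  0.47 -0.68  1.92  0.37  0.9  -0.59] tiltz [-0.017  -0.0023 -0.9999]
[0.5, 0.1, 1.3] spin 0.01 len 1.4
[0.5, 0.1, 1.3] spin 0.01 len 1.4
[0.5, 0.1, 1.3] spin 0.01 len 1.4
[0.5, 0.1, 1.3] spin 0.01 len 1.4
[0.5, 0.1, 1.3] spin 0.01 len 1.4
[0.5, 0.1, 1.3] spin 0.01 len 1.4
[0.5, 0.1, 1.3] spin 0.01 len 1.4
[0.5, 0.1, 1.3] spin 0.01 len 1.4
```

Request:
step_arm --motion '[{"slide": [2,0,4],"spin": 0,"fingers": 0},{"slide": [2,0,5],"spin": 0,"fingers": 0},{"slide": [0,0,5],"spin": 0,"fingers": 0},{"slide": [0,0,4],"spin": 0,"fingers": 0},{"slide": [0,0,2],"spin": 0,"fingers": 0},{"slide": [0,0,0],"spin": 0,"fingers": 0},{"slide": [0,0,0],"spin": 0,"fingers": 0},{"slide": [0,0,0],"spin": 0,"fingers": 0}]'

```text
t: 9.25
ee_pos: [0.5372, 0.0773, 0.1789]
orientation: [0.723, 0.691, -0.006, -0.006]
force: [0.3, 0.5, -1.9]
grip_width: 0.0172
```

```bash
python3 - <<'E'
from h import *
shot("wrist","w4"); shot("side","s4"); shot("top","t4")
plan([(.538,.072,.19,86.9,1)],.06)
crop("s4",270,180,390,270,6,"cs4")
E
```

```text
now [0.5361 0.0773 0.1789] yaw 87.41 t 9.4 F [-0.56 -0.53 -1.81] w 0.0172 q [ 0.3   0.5  -0.67  1.93  0.39  0.86 -0.62] tiltz [-1.770e-02 -1.000e-04 -9.998e-01]
[-5.2, 2.0, -11.2] spin 0.51 len 12.5
```

View pics/w4.png

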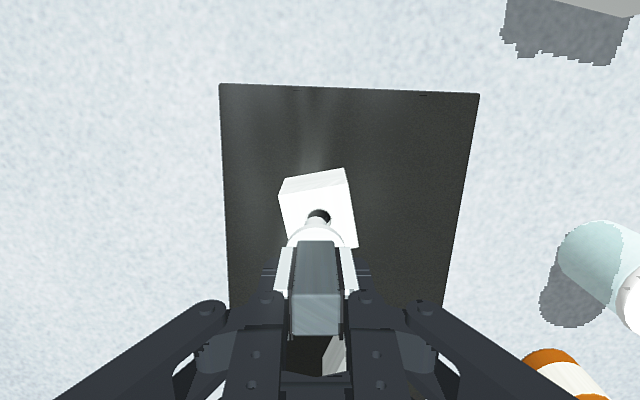

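View pics/cs4.png

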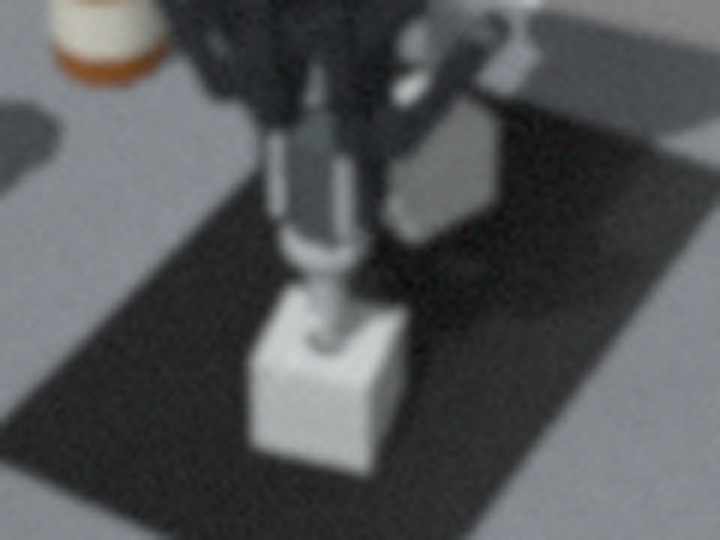

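The wrist view shows the pin between the fingers with the bore of block A just behind it at about (319,214). The side view shows the pin in front of the bore. I'll enlarge to measure the offset.

```bash
python3 - <<'E'
from h import *
crop("w4",265,160,375,250,7,"cw4")
E
```

```text
(no output)
```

View pics/cw4.png

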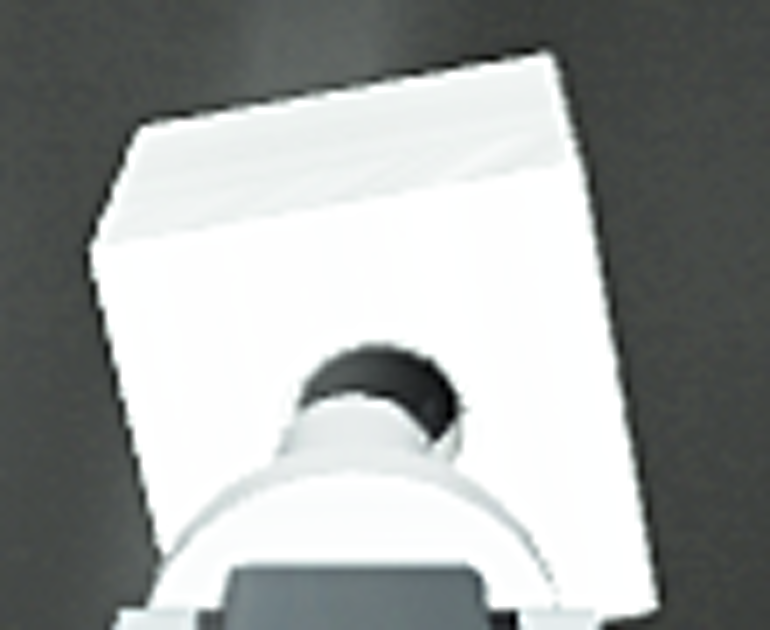

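```bash
python3 - <<'E'
from h import *
from scipy.optimize import least_squares
im,d,K,p,M=load("w4")
def proj(X): c=(X-p)@M; return c[...,:2]/c[...,2:]*K[0,0]+K[:2,2]
th=np.linspace(0,2*np.pi,200)
def circ(x,y,z,r): return proj(np.stack([x+r*np.cos(th),y+r*np.sin(th),0*th+z],-1))
cu=lambda X:(X+.5)/7-.5
def boxb(q):
    c=circ(*q,.046,.008); return [c[:,0].min()-265-cu(300),c[:,0].max()-265-cu(461),c[:,1].min()-160-cu(344)]
b=least_squares(boxb,[.538,.072]); print("bore",b.x,b.fun)
zf=.1789-.117
def foot(q):
    c=np.r_[circ(*q,zf,.005),circ(*q,zf+.002,.007)]; 
    return [c[:,0].min()-265-cu(291),c[:,0].max()-265-cu(429),c[:,1].min()-160-cu(395)]
f=least_squares(foot,[.538,.072]); print("foot",f.x,f.fun)
def fl(q):
    c=circ(*q,zf+.032,.015);c=c; return [c[:,1].min()-160-cu(475)]
s,e,q,y=pose(); print(e,"expected grip pt",e+q[:,2]*.057,"foot",e+q[:,2]*.117)
# top edge corners of block far edge
for u,v in ((92,248),(578,160)): print(onplane(265+cu(u),160+cu(v),.046,K,p,M))
E
```

```text
bore [0.53860595 0.07321079] [-1.07955358  1.07659169  0.02618681]
foot [0.53718814 0.07640178] [-2.13667587  2.13106566  0.04980357]
[0.53712773 0.07729902 0.17886872] expected grip pt [0.53611635 0.07729439 0.12187769] foot [0.53505173 0.07728951 0.06188714]
[0.51371566 0.09127454 0.046     ]
[0.55691627 0.09769535 0.046     ]
```

```bash
python3 - <<'E'
from h import *
plan([(.5385,.0739,.1789,None,2),(.5385,.0739,.165,None,4)])
E
```

```text
now [0.5371 0.0773 0.1789] yaw 87.41 t 9.4 F [-0.56 -0.53 -1.81] w 0.0172 q [ 0.3   0.5  -0.67  1.93  0.39  0.86 -0.62] tiltz [-1.770e-02 -1.000e-04 -9.998e-01]
[-1.7, 0.8, 0.0] spin -0.0 len 1.8
[-1.7, 0.8, 0.0] spin -0.0 len 1.8
[0.0, 0.1, 3.5] spin -0.0 len 3.5
[0.0, 0.1, 3.5] spin -0.0 len 3.5
[0.0, 0.1, 3.5] spin -0.0 len 3.5
[0.0, 0.1, 3.5] spin -0.0 len 3.5
```

Request:
step_arm --motion '[{"slide": [-1.7,0.8,0],"spin": 0,"fingers": 0},{"slide": [-1.7,0.8,0],"spin": 0,"fingers": 0},{"slide": [0,0.1,3],"spin": 0,"fingers": 0},{"slide": [0,0.1,3],"spin": 0,"fingers": 0},{"slide": [0,0.1,3],"spin": 0,"fingers": 0},{"slide": [0,0,1],"spin": 0,"fingers": 0},{"slide": [0,0,0],"spin": 0,"fingers": 0},{"slide": [0,0,0],"spin": 0,"fingers": 0}]'

```text
t: 10.4
ee_pos: [0.5387, 0.0735, 0.168]
orientation: [0.723, 0.691, -0.007, -0.006]
force: [0.9, 0.4, -0.9]
grip_width: 0.0172
```

```bash
python3 - <<'E'
from h import *
shot("wrist","w5"); shot("side","s5")
plan([(.5385,.0739,.165,None,1)])
crop("w5",265,160,375,250,7,"cw5"); crop("s5",290,200,360,260,10,"cs5")
E
```

```text
now [0.5388 0.0734 0.168 ] yaw 87.4 t 10.5 F [ 0.05  0.22 -1.41] w 0.017 q [ 0.3   0.51 -0.66  1.94  0.41  0.85 -0.63] tiltz [-1.790e-02 -1.000e-04 -9.998e-01]
[0.5, -0.3, 3.0] spin -0.0 len 3.1
```

View pics/cw5.png

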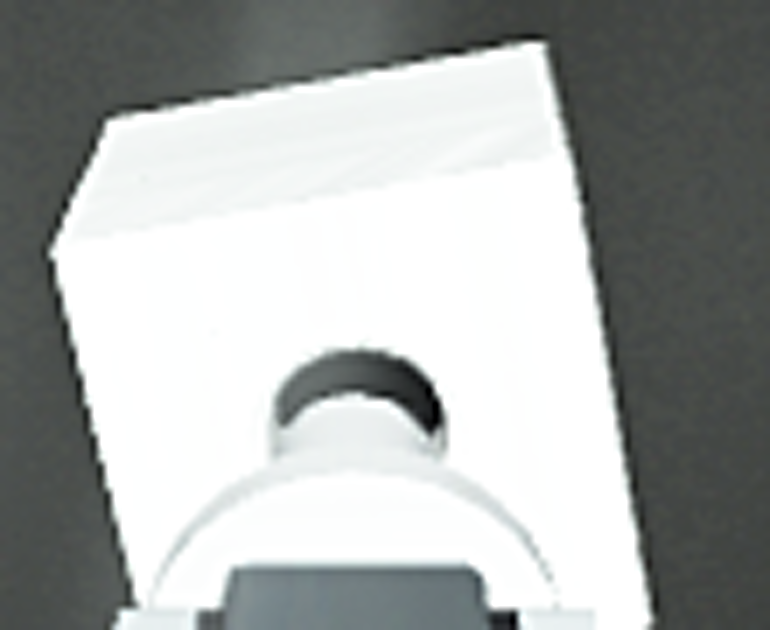

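View pics/cs5.png

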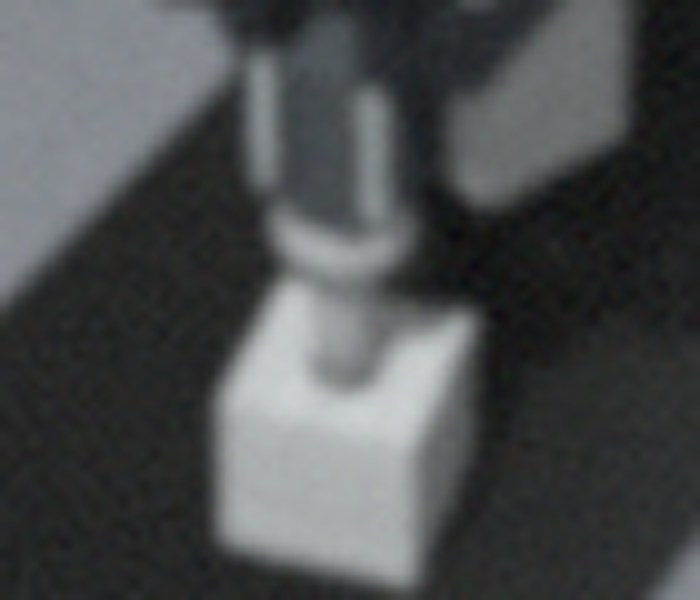

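```bash
cat > fit.py <<'E'
from h import *
from scipy.optimize import least_squares
th=np.linspace(0,2*np.pi,200)
cu=lambda X:(X+.5)/7-.5
def fit(tag,bore,foot,zf,ox=265,oy=160):
    im,d,K,p,M=load(tag)
    def proj(X): c=(X-p)@M; return c[...,:2]/c[...,2:]*K[0,0]+K[:2,2]
    def circ(x,y,z,r): return proj(np.stack([x+r*np.cos(th),y+r*np.sin(th),0*th+z],-1))
    f=lambda c,m:[c[:,0].min()-ox-cu(m[0]),c[:,0].max()-ox-cu(m[1]),c[:,1].min()-oy-cu(m[2])]
    b=least_squares(lambda q:f(circ(*q,.046,.0083),bore),[.54,0.05]); print("bore",b.x.round(4),b.fun.round(2))
    g=least_squares(lambda q:f(np.r_[circ(*q,zf,.005),circ(*q,zf+.002,.007)],foot),[.54,.05]); print("foot",g.x.round(4),g.fun.round(2))
    print("move mm",((b.x-g.x)*1000).round(2))
E
python3 - <<'E'
from fit import *
fit("w5",(271,446,348),(287,432,394),.168-.117)
E
```

```text
bore [0.5385 0.0728] [-1.27  1.27  0.03]
foot [0.5387 0.0727] [-1.64  1.64  0.04]
move mm [-0.2   0.15]
```

Aligned within 0.3 mm. I'll go down into the mouth, still short of the sleeve.

Request:
step_arm --motion '[{"slide": [0,0,3],"spin": 0,"fingers": 0},{"slide": [0,0,3],"spin": 0,"fingers": 0},{"slide": [0,0.1,3],"spin": 0,"fingers": 0},{"slide": [0,0.1,2.5],"spin": 0,"fingers": 0},{"slide": [0,0.1,1.5],"spin": 0,"fingers": 0},{"slide": [0,0,1],"spin": 0,"fingers": 0},{"slide": [0,0,0],"spin": 0,"fingers": 0},{"slide": [0,0,0],"spin": 0,"fingers": 0}]'

```text
t: 11.5
ee_pos: [0.5389, 0.0735, 0.153]
orientation: [0.723, 0.691, -0.007, -0.006]
force: [-0.4, -0.1, -0.7]
grip_width: 0.0172
```

```bash
python3 - <<'E'
from h import *
plan([(.5385,.0735,.151,None,1)])
E
```

```text
now [0.5389 0.0735 0.153 ] yaw 87.4 t 11.5 F [-0.38 -0.1  -0.7 ] w 0.0172 q [ 0.28  0.53 -0.65  1.95  0.43  0.82 -0.64] tiltz [-1.790e-02 -1.000e-04 -9.998e-01]
[0.0, -0.3, 2.0] spin -0.0 len 2.0
```

Request:
step_arm --motion '[{"slide": [0,0,0.6],"spin": 0,"fingers": 0},{"slide": [0,0,0.6],"spin": 0,"fingers": 0},{"slide": [0,0,0.6],"spin": 0,"fingers": 0},{"slide": [0,0,0.6],"spin": 0,"fingers": 0},{"slide": [0,0,0.6],"spin": 0,"fingers": 0},{"slide": [0,0,0.6],"spin": 0,"fingers": 0},{"slide": [0,0,0.6],"spin": 0,"fingers": 0},{"slide": [0,0,0.6],"spin": 0,"fingers": 0}]'

```text
t: 12.5
ee_pos: [0.5391, 0.0737, 0.1501]
orientation: [0.723, 0.691, -0.007, -0.005]
force: [-1.6, -0.5, 5.7]
grip_width: 0.0172
```

Stopped at TCP z=0.1501, about 20 mm of flange clearance, with a push of about 6–7 N. I'll hold it briefly and confirm.

Request:
step_arm --motion '[{"slide": [0,0,0.5],"spin": 0,"fingers": 0},{"slide": [0,0,0.5],"spin": 0,"fingers": 0},{"slide": [0,0,0.5],"spin": 0,"fingers": 0},{"slide": [0,0,0.5],"spin": 0,"fingers": 0},{"slide": [0,0,0.5],"spin": 0,"fingers": 0},{"slide": [0,0,0.5],"spin": 0,"fingers": 0},{"slide": [0,0,0.5],"spin": 0,"fingers": 0},{"slide": [0,0,0.5],"spin": 0,"fingers": 0}]'

```text
t: 13.5
ee_pos: [0.539, 0.0741, 0.1501]
orientation: [0.723, 0.691, -0.008, -0.004]
force: [-2.5, -0.8, 6.9]
grip_width: 0.017
```

```bash
python3 - <<'E'
from h import *
shot("side","s6"); crop("s6",290,200,360,260,10,"cs6")
plan([(.539,.0737,.205,None,7)])
E
```

```text
now [0.539  0.0741 0.1501] yaw 87.39 t 13.55 F [-1.42 -0.24  6.38] w 0.0174 q [ 0.28  0.54 -0.64  1.95  0.43  0.81 -0.65] tiltz [-0.0166 -0.005  -0.9998]
[-0.1, -0.1, -7.8] spin -0.0 len 7.8
[-0.1, -0.1, -7.8] spin -0.0 len 7.8
[-0.1, -0.1, -7.8] spin -0.0 len 7.8
[-0.1, -0.1, -7.8] spin -0.0 len 7.8
[-0.1, -0.1, -7.8] spin -0.0 len 7.8
[-0.1, -0.1, -7.8] spin -0.0 len 7.8
[-0.1, -0.1, -7.8] spin -0.0 len 7.8
```

View pics/cs6.png

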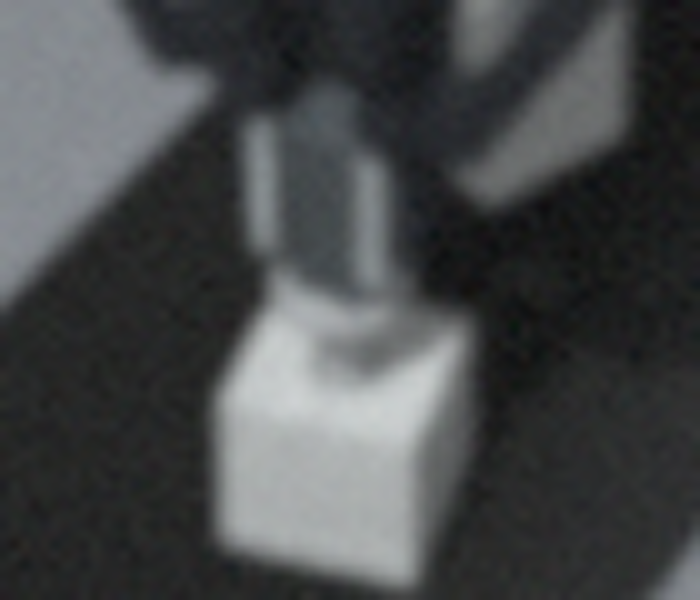

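The side view shows block A unmoved, with the flange well above its top: it's tight. I'll lift out.

Request:
step_arm --motion '[{"slide": [0,0,-4],"spin": 0,"fingers": 0},{"slide": [0,0,-7],"spin": 0,"fingers": 0},{"slide": [0,0,-9],"spin": 0,"fingers": 0},{"slide": [0,0,-9],"spin": 0,"fingers": 0},{"slide": [0,0,-9],"spin": 0,"fingers": 0},{"slide": [0,0,-6],"spin": 0,"fingers": 0},{"slide": [0,0,-3],"spin": 0,"fingers": 0},{"slide": [0,0,0],"spin": 0,"fingers": 0}]'

```text
t: 14.55
ee_pos: [0.54, 0.0743, 0.2002]
orientation: [0.723, 0.691, -0.007, -0.004]
force: [-0.0, -0.5, -0.8]
grip_width: 0.0173
```

```bash
python3 - <<'E'
from h import *
plan([(.564,-.062,.185,None,8)])
E
```

```text
now [0.54   0.0743 0.2002] yaw 87.39 t 14.55 F [-0.04 -0.45 -0.76] w 0.0173 q [ 0.31  0.47 -0.68  1.91  0.37  0.91 -0.6 ] tiltz [-0.0153 -0.0043 -0.9999]
[-16.9, 3.8, 1.9] spin -0.0 len 17.4
[-16.9, 3.8, 1.9] spin -0.0 len 17.4
[-16.9, 3.8, 1.9] spin -0.0 len 17.4
[-16.9, 3.8, 1.9] spin -0.0 len 17.4
[-16.9, 3.8, 1.9] spin -0.0 len 17.4
[-16.9, 3.8, 1.9] spin -0.0 len 17.4
[-16.9, 3.8, 1.9] spin -0.0 len 17.4
[-16.9, 3.8, 1.9] spin -0.0 len 17.4
```

Request:
step_arm --motion '[{"slide": [-12,2.5,1],"spin": 0,"fingers": 0},{"slide": [-20,4,1.5],"spin": 0,"fingers": 0},{"slide": [-24,5,2],"spin": 0,"fingers": 0},{"slide": [-24,5,2],"spin": 0,"fingers": 0},{"slide": [-24,5,2],"spin": 0,"fingers": 0},{"slide": [-18,4,2],"spin": 0,"fingers": 0},{"slide": [-10,3,2],"spin": 0,"fingers": 0},{"slide": [0,0,0],"spin": 0,"fingers": 0}]'

```text
t: 15.55
ee_pos: [0.5619, -0.0685, 0.1845]
orientation: [0.724, 0.69, -0.009, -0.005]
force: [-0.4, 0.2, -1.2]
grip_width: 0.0173
```

```bash
python3 - <<'E'
from h import *
plan([(.564,-.062,.180,None,2)])
E
```

```text
now [ 0.5619 -0.0685  0.1845] yaw 87.25 t 15.55 F [-0.38  0.16 -1.19] w 0.0173 q [ 0.53  0.52 -0.64  1.87  0.39  0.9  -0.35] tiltz [-0.0206 -0.0055 -0.9998]
[3.3, 0.9, 2.2] spin -0.0 len 4.1
[3.3, 0.9, 2.2] spin -0.0 len 4.1
```

Request:
step_arm --motion '[{"slide": [0,0,0],"spin": 0,"fingers": 0},{"slide": [2.5,1,2],"spin": 0,"fingers": 0},{"slide": [2.5,1,3],"spin": 0,"fingers": 0},{"slide": [1.5,0.5,3],"spin": 0,"fingers": 0},{"slide": [0,0,3],"spin": 0,"fingers": 0},{"slide": [0,0,1],"spin": 0,"fingers": 0},{"slide": [0,0,0],"spin": 0,"fingers": 0},{"slide": [0,0,0],"spin": 0,"fingers": 0}]'

```text
t: 16.55
ee_pos: [0.5645, -0.058, 0.1718]
orientation: [0.722, 0.692, -0.009, -0.006]
force: [-0.2, -0.3, -1.8]
grip_width: 0.0177
```

```bash
python3 - <<'E'
from h import *
shot("wrist","w7"); shot("side","s7")
plan([(.564,-.062,.165,None,1)])
crop("w7",265,160,375,250,7,"cw7"); crop("s7",310,180,380,240,10,"cs7")
E
```

```text
now [ 0.5645 -0.0581  0.1719] yaw 87.56 t 16.65 F [ 0.16 -0.1  -0.88] w 0.0173 q [ 0.5   0.53 -0.63  1.88  0.41  0.88 -0.38] tiltz [-0.0203 -0.0042 -0.9998]
[-3.9, -0.2, 6.9] spin -0.0 len 7.9
```

View pics/cw7.png

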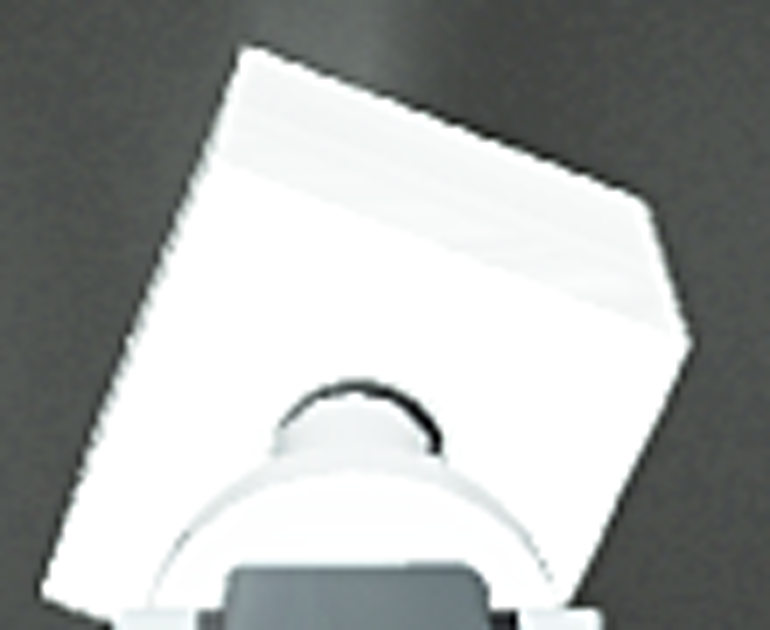

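The wrist crop shows block B's bore rim spanning x 273–443 with its top at y 380, and the pin foot's top at 394.

```bash
python3 - <<'E'
from fit import *
fit("w7",(272,444,380),(288,432,394),.1719-.117)
E
```

```text
bore [ 0.5637 -0.0636] [-1.15  1.15  0.03]
foot [ 0.5642 -0.0593] [-1.71  1.71  0.04]
move mm [-0.57 -4.32]
```

View pics/cs7.png

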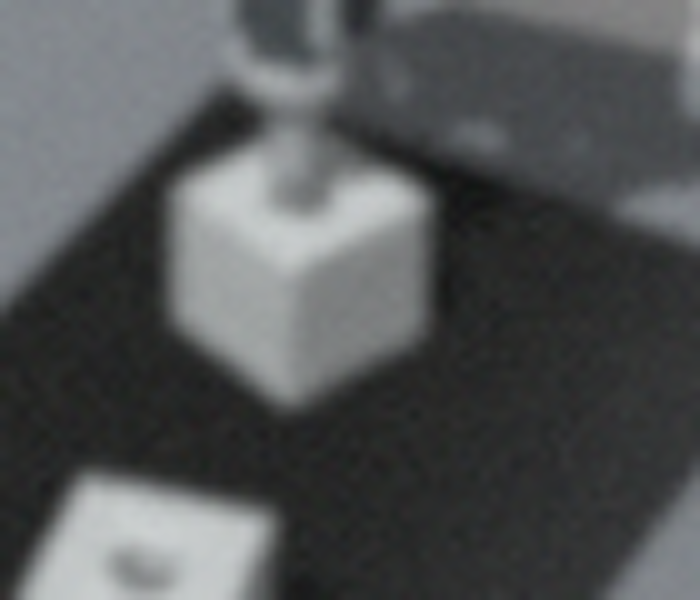

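```bash
python3 - <<'E'
from h import *
plan([(.5639,-.0624,.1719,None,3),(.5639,-.0624,.156,None,5)])
E
```

```text
now [ 0.5645 -0.0581  0.1719] yaw 87.56 t 16.65 F [ 0.16 -0.1  -0.88] w 0.0173 q [ 0.5   0.53 -0.63  1.88  0.41  0.88 -0.38] tiltz [-0.0203 -0.0042 -0.9998]
[-1.4, -0.1, 0.0] spin -0.0 len 1.5
[-1.4, -0.1, 0.0] spin -0.0 len 1.5
[-1.4, -0.1, 0.0] spin -0.0 len 1.5
[0.0, 0.1, 3.2] spin -0.0 len 3.2
[0.0, 0.1, 3.2] spin -0.0 len 3.2
[0.0, 0.1, 3.2] spin -0.0 len 3.2
[0.0, 0.1, 3.2] spin -0.0 len 3.2
[0.0, 0.1, 3.2] spin -0.0 len 3.2
```

Request:
step_arm --motion '[{"slide": [-1.5,-0.1,0],"spin": 0,"fingers": 0},{"slide": [-1.5,-0.1,0],"spin": 0,"fingers": 0},{"slide": [-1.3,0,0],"spin": 0,"fingers": 0},{"slide": [0,0,3],"spin": 0,"fingers": 0},{"slide": [0,0.1,3],"spin": 0,"fingers": 0},{"slide": [0,0,1],"spin": 0,"fingers": 0},{"slide": [0,0,0],"spin": 0,"fingers": 0},{"slide": [0,0,0],"spin": 0,"fingers": 0}]'

```text
t: 17.65
ee_pos: [0.5641, -0.0628, 0.1644]
orientation: [0.722, 0.692, -0.009, -0.006]
force: [-0.9, 0.7, -1.3]
grip_width: 0.0172
```

```bash
python3 - <<'E'
from h import *
shot("wrist","w8")
plan([(.5639,-.0624,.155,None,3)])
crop("w8",265,160,375,250,7,"cw8")
E
```

```text
now [ 0.5641 -0.0628  0.1644] yaw 87.55 t 17.7 F [ 0.04 -0.38 -1.75] w 0.0174 q [ 0.51  0.54 -0.63  1.89  0.41  0.87 -0.38] tiltz [-0.0203 -0.0041 -0.9998]
[0.2, 0.0, 3.1] spin -0.0 len 3.1
[0.2, 0.0, 3.1] spin -0.0 len 3.1
[0.2, 0.0, 3.1] spin -0.0 len 3.1
```

View pics/cw8.png

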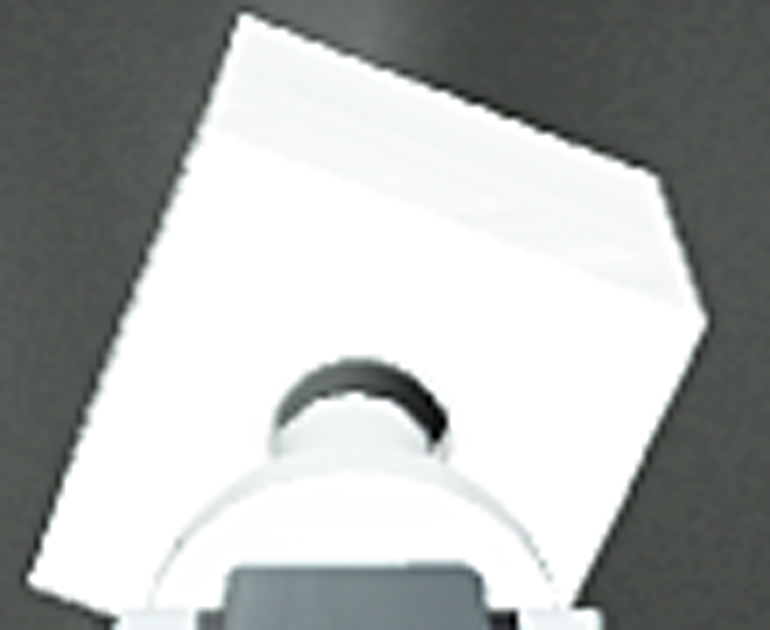

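The pin sits in front of the rim, which is centred at x≈360 with its top at y≈358. I'll check the fit.

```bash
python3 - <<'E'
from fit import *
fit("w8",(271,449,358),(288,432,394),.1644-.117)
E
```

```text
bore [ 0.5637 -0.0635] [-1.3   1.29  0.04]
foot [ 0.5638 -0.0641] [-1.71  1.71  0.04]
move mm [-0.04  0.58]
```

Request:
step_arm --motion '[{"slide": [0.5,0,2],"spin": 0,"fingers": 0},{"slide": [0,0,3],"spin": 0,"fingers": 0},{"slide": [0,0.1,3],"spin": 0,"fingers": 0},{"slide": [0,0.1,2],"spin": 0,"fingers": 0},{"slide": [0,0.1,1],"spin": 0,"fingers": 0},{"slide": [0,0,1],"spin": 0,"fingers": 0},{"slide": [0,0,1],"spin": 0,"fingers": 0},{"slide": [0,0,1],"spin": 0,"fingers": 0}]'

```text
t: 18.7
ee_pos: [0.5642, -0.0624, 0.1495]
orientation: [0.722, 0.692, -0.009, -0.005]
force: [0.5, -0.9, -0.9]
grip_width: 0.0169
```

Request:
step_arm --motion '[{"slide": [0,0,0.8],"spin": 0,"fingers": 0},{"slide": [0,0,0.8],"spin": 0,"fingers": 0},{"slide": [0,0,0.8],"spin": 0,"fingers": 0},{"slide": [0,0,0.8],"spin": 0,"fingers": 0},{"slide": [0,0,0.8],"spin": 0,"fingers": 0},{"slide": [0,0,0.8],"spin": 0,"fingers": 0},{"slide": [0,0,0.8],"spin": 0,"fingers": 0},{"slide": [0,0,0.8],"spin": 0,"fingers": 0}]'

```text
t: 19.7
ee_pos: [0.5641, -0.0624, 0.1427]
orientation: [0.722, 0.692, -0.009, -0.005]
force: [0.2, 0.6, -1.2]
grip_width: 0.0173
```

The pin is entering the sleeve freely. I'll continue to the flange.

Request:
step_arm --motion '[{"slide": [0,0,1.8],"spin": 0,"fingers": 0},{"slide": [0,0.1,1.8],"spin": 0,"fingers": 0},{"slide": [0,0,1.8],"spin": 0,"fingers": 0},{"slide": [0,0.1,1.8],"spin": 0,"fingers": 0},{"slide": [0,0,1],"spin": 0,"fingers": 0},{"slide": [0,0,0.7],"spin": 0,"fingers": 0},{"slide": [0,0,0.6],"spin": 0,"fingers": 0},{"slide": [0,0,0.6],"spin": 0,"fingers": 0}]'

```text
t: 20.7
ee_pos: [0.5641, -0.0625, 0.1318]
orientation: [0.722, 0.692, -0.009, -0.005]
force: [0.0, -0.1, -0.6]
grip_width: 0.0172
```

Request:
step_arm --motion '[{"slide": [0,0,0.5],"spin": 0,"fingers": 0},{"slide": [0,0,0.5],"spin": 0,"fingers": 0},{"slide": [0,0,0.5],"spin": 0,"fingers": 0},{"slide": [0,0,0.5],"spin": 0,"fingers": 0},{"slide": [0,0,0.5],"spin": 0,"fingers": 0},{"slide": [0,0,0.3],"spin": 0,"fingers": 0},{"slide": [0,0,0],"spin": 0,"fingers": 0},{"slide": [0,0,0],"spin": 0,"fingers": 0}]'

```text
t: 21.7
ee_pos: [0.5641, -0.0623, 0.1312]
orientation: [0.722, 0.692, -0.009, -0.005]
force: [-1.4, -0.2, 3.9]
grip_width: 0.0173
```

The flange touched at z=0.1312, exactly as predicted. I'll release.

Request:
step_arm --motion '[{"slide": [0,0,0],"spin": 0,"fingers": 60},{"slide": [0,0,0],"spin": 0,"fingers": 60},{"slide": [0,0,0],"spin": 0,"fingers": 60},{"slide": [0,0,0],"spin": 0,"fingers": 60},{"slide": [0,0,-8],"spin": 0,"fingers": 60},{"slide": [0,0,-15],"spin": 0,"fingers": 60},{"slide": [0,0,-20],"spin": 0,"fingers": 60},{"slide": [0,0,-20],"spin": 0,"fingers": 60}]'

```text
t: 22.7
ee_pos: [0.5655, -0.0618, 0.1965]
orientation: [0.722, 0.692, -0.009, -0.005]
force: [-0.1, 0.6, 0.1]
grip_width: 0.0513
```

```bash
python3 - <<'E'
from h import *
shot("side","s9"); shot("wrist","w9")
crop("s9",290,170,390,260,7,"cs9")
plan([(.53,.072,.20,98.3,6),(.53,.072,.20,8.3,6)])
E
```

```text
now [ 0.5669 -0.0616  0.198 ] yaw 87.57 t 22.8 F [ 1.15 -0.87  0.68] w 0.0514 q [ 0.52  0.5  -0.65  1.86  0.38  0.92 -0.35] tiltz [-0.015  -0.0052 -0.9999]
[22.0, -7.1, -0.4] spin -1.79 len 23.1
[22.2, -6.4, -0.4] spin -1.79 len 23.1
[22.4, -5.7, -0.4] spin -1.79 len 23.1
[22.6, -5.0, -0.4] spin -1.79 len 23.1
[22.7, -4.3, -0.4] spin -1.79 len 23.1
[22.8, -3.6, -0.4] spin -1.79 len 23.1
[0.0, 0.0, 0.0] spin 15.0 len 0.0
[0.0, 0.0, 0.0] spin 15.0 len 0.0
[0.0, 0.0, 0.0] spin 15.0 len 0.0
[0.0, 0.0, 0.0] spin 15.0 len 0.0
[0.0, 0.0, 0.0] spin 15.0 len 0.0
[0.0, 0.0, 0.0] spin 15.0 len 0.0
```

View pics/cs9.png

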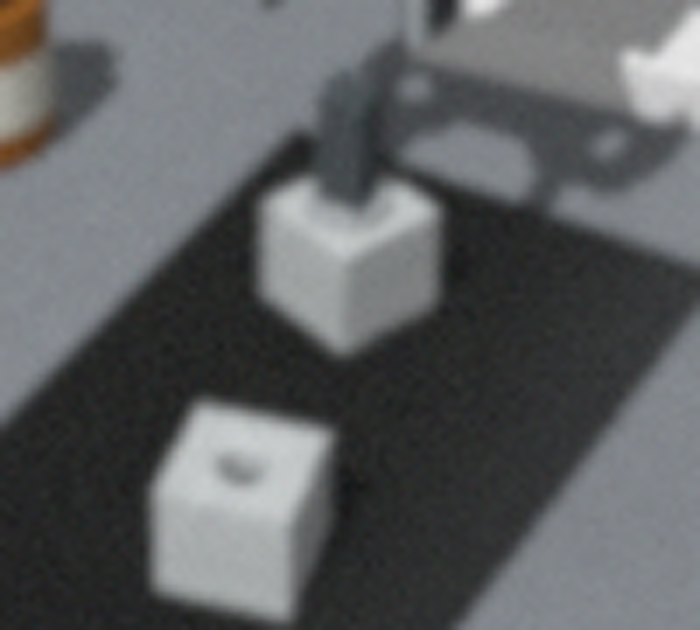

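View pics/w9.png

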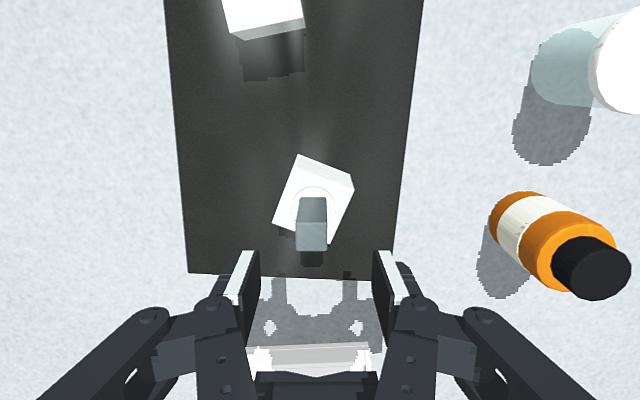

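The gauge stands upright and flush in block B, and block A is unmoved. Next I'll go to block A.

```bash
python3 - <<'E'
from h import *
im,d,K,p,M=load("top0")
c=np.array([onplane(u,v,.025,K,p,M) for u,v in ((412,193),(465,191.4),(469,251),(415,253))]);print(c.round(3),c.mean(0))
plan([(.5385,.0728,.185,98.3,8)],.05)
E
```

```text
[[ 0.607 -0.22   0.025]
 [ 0.61  -0.36   0.025]
 [ 0.454 -0.361  0.025]
 [ 0.45  -0.222  0.025]] [ 0.53047802 -0.29065669  0.025     ]
now [ 0.5661 -0.0619  0.198 ] yaw 87.57 t 22.8 F [ 1.15 -0.87  0.68] w 0.0514 q [ 0.52  0.5  -0.65  1.86  0.38  0.92 -0.35] tiltz [-0.015  -0.0052 -0.9999]
[16.7, -4.1, 1.6] spin -1.34 len 17.3
[16.8, -3.8, 1.6] spin -1.34 len 17.3
[16.9, -3.4, 1.6] spin -1.34 len 17.3
[16.9, -3.0, 1.6] spin -1.34 len 17.3
[17.0, -2.6, 1.6] spin -1.34 len 17.3
[17.1, -2.2, 1.6] spin -1.34 len 17.3
[17.1, -1.8, 1.6] spin -1.34 len 17.3
[17.1, -1.4, 1.6] spin -1.34 len 17.3
```

Request:
step_arm --motion '[{"slide": [10,-3,0],"spin": -1.5,"fingers": 100},{"slide": [20,-4,0],"spin": -1.5,"fingers": 100},{"slide": [24,-4,1],"spin": -1.5,"fingers": 100},{"slide": [24,-4,2],"spin": -1.5,"fingers": 100},{"slide": [24,-4,2],"spin": -1.5,"fingers": 100},{"slide": [20,-3,2],"spin": -1.5,"fingers": 100},{"slide": [10,-2,2],"spin": -1.5,"fingers": 100},{"slide": [0,0,0],"spin": 0,"fingers": 100}]'

```text
t: 23.8
ee_pos: [0.5322, 0.0822, 0.1863]
orientation: [0.648, 0.762, -0.008, -0.006]
force: [0.8, -0.5, -0.2]
grip_width: 0.085
```

```bash
python3 - <<'E'
from h import *
plan([(.5385,.0728,.13,98.3,6)],.05)
E
```

```text
now [0.5312 0.082  0.1863] yaw 99.24 t 23.8 F [ 0.76 -0.5  -0.2 ] w 0.085 q [ 0.33  0.5  -0.73  1.93  0.41  0.89 -0.45] tiltz [-0.0197 -0.0035 -0.9998]
[-1.7, 1.1, 9.4] spin 0.16 len 9.6
[-1.7, 1.1, 9.4] spin 0.16 len 9.6
[-1.7, 1.1, 9.4] spin 0.16 len 9.6
[-1.7, 1.1, 9.4] spin 0.16 len 9.6
[-1.7, 1.2, 9.4] spin 0.16 len 9.6
[-1.7, 1.2, 9.4] spin 0.16 len 9.6
```

Request:
step_arm --motion '[{"slide": [-1.5,1.1,9],"spin": 0.3,"fingers": 100},{"slide": [-1.7,1.1,9],"spin": 0.3,"fingers": 100},{"slide": [-1.7,1.1,9],"spin": 0.3,"fingers": 100},{"slide": [-1.7,1.1,9],"spin": 0,"fingers": 100},{"slide": [-1.7,1.2,9],"spin": 0,"fingers": 100},{"slide": [-1,1.2,5],"spin": 0,"fingers": 100},{"slide": [0,0,0],"spin": 0,"fingers": 100},{"slide": [0,0,0],"spin": 0,"fingers": 100}]'

```text
t: 24.8
ee_pos: [0.5406, 0.0697, 0.1316]
orientation: [0.656, 0.754, -0.009, -0.006]
force: [0.6, 0.7, 0.6]
grip_width: 0.0853
```

```bash
python3 - <<'E'
from h import *
shot("wrist","w10")
plan([(.5385,.0728,.083,98.3,5)],.05)
E
```

```text
now [0.5396 0.0694 0.1316] yaw 97.94 t 24.85 F [-0.32  0.22 -0.04] w 0.0856 q [ 0.3   0.58 -0.66  1.95  0.49  0.8  -0.5 ] tiltz [-0.0208 -0.0051 -0.9998]
[0.7, 0.1, 9.7] spin -0.07 len 9.7
[0.7, 0.1, 9.7] spin -0.07 len 9.7
[0.7, 0.1, 9.7] spin -0.07 len 9.7
[0.7, 0.1, 9.7] spin -0.07 len 9.7
[0.7, 0.1, 9.7] spin -0.07 len 9.7
```

View pics/w10.png

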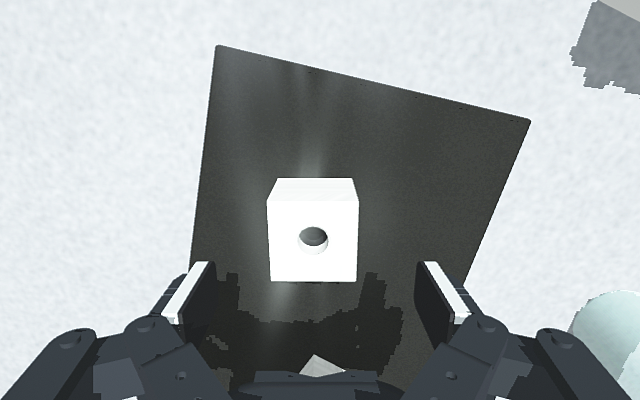

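The wrist view shows block A square and centred between the open fingers: bore at (313,238), and fingers symmetric about u≈316. I'll go down and grip.

Request:
step_arm --motion '[{"slide": [0.7,0.1,9],"spin": 0,"fingers": 100},{"slide": [0.7,0.1,9],"spin": 0,"fingers": 100},{"slide": [0.7,0.1,9],"spin": 0,"fingers": 100},{"slide": [0.7,0.1,9],"spin": 0,"fingers": 100},{"slide": [0.5,0,5],"spin": 0,"fingers": 100},{"slide": [0,0,2],"spin": 0,"fingers": 100},{"slide": [0,0,0],"spin": 0,"fingers": 100},{"slide": [0,0,0],"spin": 0,"fingers": 100}]'

```text
t: 25.85
ee_pos: [0.5397, 0.0733, 0.0857]
orientation: [0.656, 0.754, -0.009, -0.006]
force: [0.6, 0.4, 0.1]
grip_width: 0.0854
```

```bash
python3 - <<'E'
from h import *
plan([(.5385,.0728,.083,98.3,1)],.05)
E
```

```text
now [0.5387 0.0731 0.0857] yaw 97.96 t 25.85 F [0.61 0.45 0.11] w 0.0854 q [ 0.25  0.64 -0.61  1.98  0.55  0.72 -0.56] tiltz [-0.0204 -0.005  -0.9998]
[-0.2, -0.2, 2.7] spin -0.34 len 2.8
```

Request:
step_arm --motion '[{"slide": [0,0,2.5],"spin": -0.3,"fingers": 70},{"slide": [0,0,0],"spin": 0,"fingers": 30},{"slide": [0,0,0],"spin": 0,"fingers": 0},{"slide": [0,0,0],"spin": 0,"fingers": 0},{"slide": [0,0,0],"spin": 0,"fingers": 0},{"slide": [0,0,0],"spin": 0,"fingers": 0},{"slide": [0,0,-3],"spin": 0,"fingers": 0},{"slide": [0,0,-5],"spin": 0,"fingers": 0}]'

```text
t: 26.85
ee_pos: [0.5394, 0.073, 0.0913]
orientation: [0.654, 0.756, -0.009, -0.006]
force: [-0.5, -0.8, -2.3]
grip_width: 0.0432
```

Request:
step_arm --motion '[{"slide": [0,0,-12],"spin": 0,"fingers": 0},{"slide": [0,0,-20],"spin": 0,"fingers": 0},{"slide": [0,0,-24],"spin": 0,"fingers": 0},{"slide": [0,0,-24],"spin": 0,"fingers": 0},{"slide": [0,0,-24],"spin": 0,"fingers": 0},{"slide": [0,0,-18],"spin": 0,"fingers": 0},{"slide": [0,0,-10],"spin": 0,"fingers": 0},{"slide": [0,0,0],"spin": 0,"fingers": 0}]'

```text
t: 27.85
ee_pos: [0.5423, 0.0743, 0.2348]
orientation: [0.654, 0.757, -0.007, -0.004]
force: [-0.0, 0.5, -2.9]
grip_width: 0.0433
```

```bash
python3 - <<'E'
from h import *
plan([(.515,-.14,.225,None,7),(.525,-.29,.225,90,6)],.05)
E
```

```text
now [0.5415 0.074  0.2348] yaw 98.33 t 27.85 F [-0.03  0.5  -2.88] w 0.0433 q [ 0.37  0.45 -0.75  1.87  0.36  0.98 -0.4 ] tiltz [-0.016  -0.0053 -0.9999]
[-29.7, -8.2, 1.6] spin -0.0 len 30.8
[-29.7, -8.2, 1.6] spin -0.0 len 30.8
[-29.7, -8.2, 1.6] spin -0.0 len 30.8
[-29.7, -8.2, 1.6] spin -0.0 len 30.8
[-29.7, -8.2, 1.6] spin -0.0 len 30.8
[-29.7, -8.2, 1.6] spin -0.0 len 30.8
[-29.7, -8.2, 1.6] spin -0.0 len 30.8
[-25.0, -2.0, 0.1] spin 1.39 len 25.1
[-25.0, -1.4, 0.1] spin 1.39 len 25.1
[-25.0, -0.8, 0.1] spin 1.39 len 25.1
[-25.1, -0.2, 0.1] spin 1.39 len 25.1
[-25.1, 0.5, 0.1] spin 1.39 len 25.1
[-25.0, 1.1, 0.1] spin 1.39 len 25.1
```

Request:
step_arm --motion '[{"slide": [-15,-5,0],"spin": 0,"fingers": 0},{"slide": [-27,-8,0],"spin": 0,"fingers": 0},{"slide": [-30,-8,0],"spin": 0,"fingers": 0},{"slide": [-30,-8,0],"spin": 0,"fingers": 0},{"slide": [-30,-8,0],"spin": 0,"fingers": 0},{"slide": [-30,-8,0],"spin": 0,"fingers": 0},{"slide": [-30,-6,0],"spin": 0,"fingers": 0},{"slide": [-25,-3,0],"spin": 1.4,"fingers": 0}]'

```text
t: 28.85
ee_pos: [0.5127, -0.1617, 0.2286]
orientation: [0.664, 0.748, -0.013, -0.011]
force: [0.9, 0.5, -2.2]
grip_width: 0.0434
```

```bash
python3 - <<'E'
from h import *
plan([(.528,-.29,.20,90,7)],.05)
E
```

```text
now [ 0.5111 -0.1619  0.2286] yaw 96.83 t 28.85 F [ 0.85  0.47 -2.23] w 0.0434 q [ 0.77  0.43 -0.7   1.89  0.34  0.97  0.03] tiltz [-0.0337 -0.0054 -0.9994]
[-18.4, 0.4, 4.1] spin 0.98 len 18.9
[-18.4, 0.7, 4.1] spin 0.98 len 18.9
[-18.4, 1.0, 4.1] spin 0.98 len 18.9
[-18.4, 1.3, 4.1] spin 0.98 len 18.9
[-18.4, 1.6, 4.1] spin 0.98 len 18.9
[-18.3, 1.9, 4.1] spin 0.98 len 18.9
[-18.3, 2.2, 4.1] spin 0.98 len 18.9
```

Request:
step_arm --motion '[{"slide": [-18,0.5,4],"spin": 1,"fingers": 0},{"slide": [-18,0.5,4],"spin": 1,"fingers": 0},{"slide": [-18,1,4],"spin": 1,"fingers": 0},{"slide": [-18,1.5,4],"spin": 1,"fingers": 0},{"slide": [-18,1.5,4],"spin": 1,"fingers": 0},{"slide": [-15,2,4],"spin": 1,"fingers": 0},{"slide": [-8,2,4],"spin": 0,"fingers": 0},{"slide": [0,0,0],"spin": 0,"fingers": 0}]'

```text
t: 29.85
ee_pos: [0.5293, -0.2823, 0.1967]
orientation: [0.705, 0.709, -0.014, -0.012]
force: [-0.1, 0.3, -3.5]
grip_width: 0.0433
```

```bash
python3 - <<'E'
from h import *
shot("wrist","w11"); shot("side","s11"); shot("top","t11")
plan([(.528,-.29,.13,None,7)],.05)
crop("s11",300,80,440,210,5,"cs11")
E
```

```text
now [ 0.5278 -0.2811  0.1974] yaw 90.43 t 30.0 F [ 0.31 -0.04 -2.16] w 0.043 q [ 0.86  0.54 -0.61  1.78  0.39  0.97  0.09] tiltz [-0.0349 -0.0034 -0.9994]
[-1.2, 0.4, 9.6] spin -0.0 len 9.7
[-1.2, 0.4, 9.6] spin -0.0 len 9.7
[-1.2, 0.4, 9.6] spin -0.0 len 9.7
[-1.2, 0.4, 9.6] spin -0.0 len 9.7
[-1.2, 0.4, 9.6] spin -0.0 len 9.7
[-1.2, 0.4, 9.6] spin -0.0 len 9.7
[-1.2, 0.4, 9.6] spin -0.0 len 9.7
```

View pics/cs11.png

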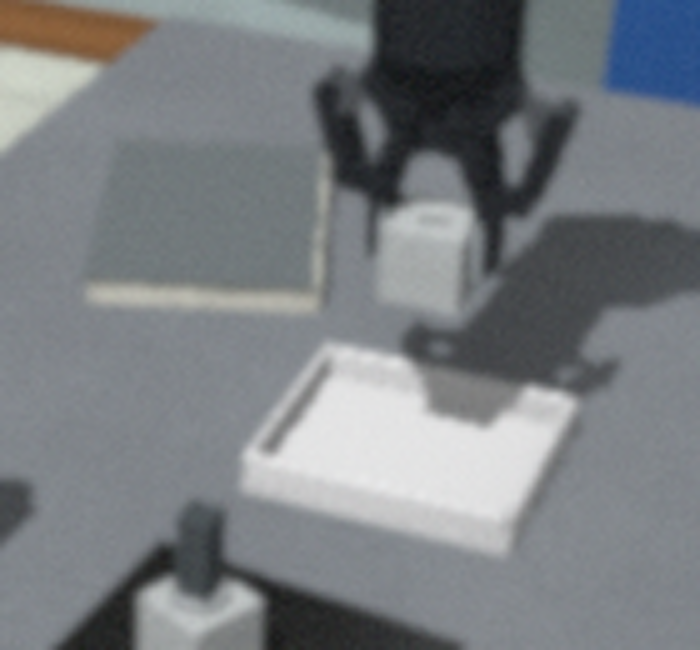

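View pics/w11.png

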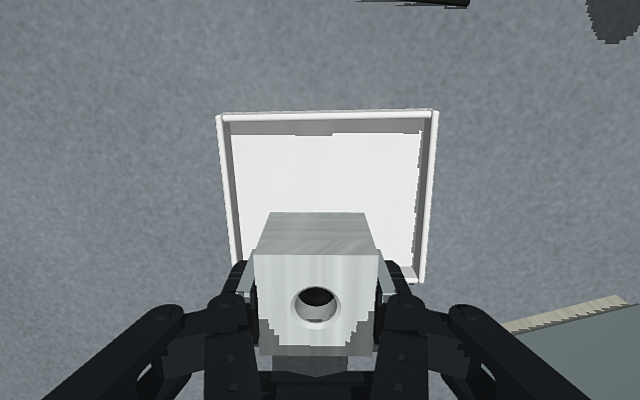

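The block is held upright over the tray, roughly centred between its walls (u≈222–432, block at 316), and the gauge still stands. I'll descend.

Request:
step_arm --motion '[{"slide": [-1.5,0.5,8],"spin": 0,"fingers": 0},{"slide": [-1.2,0.4,14],"spin": 0,"fingers": 0},{"slide": [-1.2,0.4,16],"spin": 0,"fingers": 0},{"slide": [-1.2,0.4,16],"spin": 0,"fingers": 0},{"slide": [-1.2,0.5,16],"spin": 0,"fingers": 0},{"slide": [-1.2,0.5,14],"spin": 0,"fingers": 0},{"slide": [-1,0.5,8],"spin": 0,"fingers": 0},{"slide": [0,0,0],"spin": 0,"fingers": 0}]'

```text
t: 31.0
ee_pos: [0.5291, -0.2888, 0.0977]
orientation: [0.704, 0.71, -0.014, -0.012]
force: [0.3, -0.1, -2.0]
grip_width: 0.0434
```

```bash
python3 - <<'E'
from h import *
plan([(.528,-.29,.085,None,6)],.05)
E
```

```text
now [ 0.5273 -0.2889  0.0977] yaw 90.56 t 31.0 F [ 0.26 -0.07 -1.96] w 0.0434 q [ 0.81  0.67 -0.54  1.83  0.48  0.81  0.02] tiltz [-0.037  -0.0021 -0.9993]
[-0.2, 0.2, 2.1] spin -0.0 len 2.1
[-0.2, 0.2, 2.1] spin -0.0 len 2.1
[-0.2, 0.2, 2.1] spin -0.0 len 2.1
[-0.2, 0.2, 2.1] spin -0.0 len 2.1
[-0.2, 0.2, 2.1] spin -0.0 len 2.1
[-0.2, 0.2, 2.1] spin -0.0 len 2.1
```

Request:
step_arm --motion '[{"slide": [0,0.1,3],"spin": 0,"fingers": 0},{"slide": [0,0.1,3],"spin": 0,"fingers": 0},{"slide": [0,0.1,2.5],"spin": 0,"fingers": 0},{"slide": [0,0.1,1.5],"spin": 0,"fingers": 0},{"slide": [0,0,1],"spin": 0,"fingers": 0},{"slide": [0,0,1],"spin": 0,"fingers": 0},{"slide": [0,0,0.7],"spin": 0,"fingers": 0},{"slide": [0,0,0.7],"spin": 0,"fingers": 0}]'

```text
t: 32.0
ee_pos: [0.5302, -0.2891, 0.0853]
orientation: [0.704, 0.71, -0.013, -0.011]
force: [-0.0, -0.3, -1.6]
grip_width: 0.0431
```

Request:
step_arm --motion '[{"slide": [0,0,0.7],"spin": 0,"fingers": 0},{"slide": [0,0,0.7],"spin": 0,"fingers": 0},{"slide": [0,0,0.7],"spin": 0,"fingers": 0},{"slide": [0,0,0.7],"spin": 0,"fingers": 0},{"slide": [0,0,0.5],"spin": 0,"fingers": 0},{"slide": [0,0,0.5],"spin": 0,"fingers": 0},{"slide": [0,0,0.5],"spin": 0,"fingers": 0},{"slide": [0,0,0],"spin": 0,"fingers": 0}]'

```text
t: 33.0
ee_pos: [0.5303, -0.289, 0.0852]
orientation: [0.704, 0.71, -0.014, -0.01]
force: [-0.8, 0.2, 1.1]
grip_width: 0.0433
```

It's resting on the floor: z no longer moves and the force has reversed. I'll release and lift.

Request:
step_arm --motion '[{"slide": [0,0,0],"spin": 0,"fingers": 75},{"slide": [0,0,0],"spin": 0,"fingers": 75},{"slide": [0,0,0],"spin": 0,"fingers": 75},{"slide": [0,0,0],"spin": 0,"fingers": 75},{"slide": [0,0,0],"spin": 0,"fingers": 75},{"slide": [0,0,-8],"spin": 0,"fingers": 75},{"slide": [0,0,-15],"spin": 0,"fingers": 75},{"slide": [0,0,-20],"spin": 0,"fingers": 75}]'

```text
t: 34.0
ee_pos: [0.5321, -0.2887, 0.1291]
orientation: [0.703, 0.711, -0.014, -0.01]
force: [-0.4, 0.1, 0.1]
grip_width: 0.0641
```

Request:
step_arm --motion '[{"slide": [0,0,-20],"spin": 0,"fingers": 75},{"slide": [0,0,-25],"spin": 0,"fingers": 75},{"slide": [0,0,-25],"spin": 0,"fingers": 75},{"slide": [-15,0,-20],"spin": 0,"fingers": 75},{"slide": [-20,0,-10],"spin": 0,"fingers": 75},{"slide": [-10,0,0],"spin": 0,"fingers": 75},{"slide": [0,0,0],"spin": 0,"fingers": 75},{"slide": [0,0,0],"spin": 0,"fingers": 75}]'

```text
t: 35.0
ee_pos: [0.5379, -0.3323, 0.2443]
orientation: [0.703, 0.712, -0.012, -0.005]
force: [-0.5, -0.2, 0.1]
grip_width: 0.0639
```

```bash
python3 - <<'E'
from h import *
shot("wrist","w12"); shot("side","s12"); shot("top","t12")
s,e,q,y=pose(); print(e,y,s["t"])
crop("s12",270,130,430,270,5,"cs12")
for tag in ("w12","t12"):
    im,d,K,p,M=load(tag); P=cloud(d,K,p,M)
    m=(np.abs(P[...,0]-.53)<.06)&(np.abs(P[...,1]+.29)<.05)&(P[...,2]>.038)&(P[...,2]<.06)
    if m.sum()>20: print(tag,m.sum(),P[m].mean(0).round(4),np.median(P[m][:,2]),cv2.minAreaRect(P[m][:,:2].astype(np.float32)*1000))
    A=np.c_[P[m][:,:2],np.ones(m.sum())]; print(np.linalg.lstsq(A,P[m][:,2],rcond=None)[0])
E
```

```text
[ 0.5379197  -0.33245061  0.24410667] 90.74148424055966 35.15
w12 3009 [ 0.5297 -0.2887  0.0463] 0.04634514423885788 ((529.5719604492188, -289.5726318359375), (44.10370635986328, 44.32094955444336), 0.29250189661979675)
[ 0.00103975 -0.00542134  0.0441356 ]
t12 299 [ 0.5286 -0.2877  0.0472] 0.047552797615539655 ((528.7061157226562, -288.625732421875), (44.271724700927734, 44.98208236694336), 0.10936255007982254)
[ 0.0126205  -0.01708207  0.03559599]
```

View pics/cs12.png

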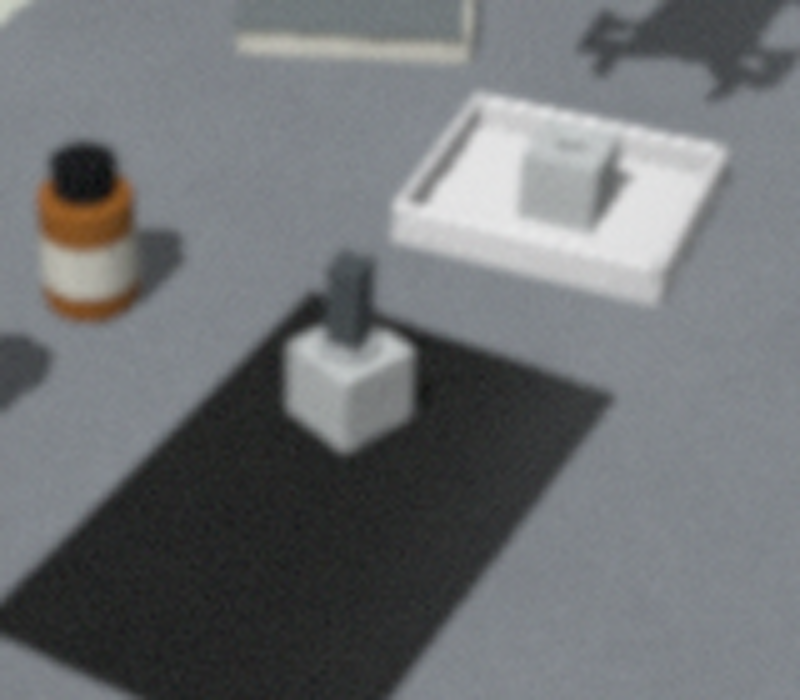

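View pics/w12.png

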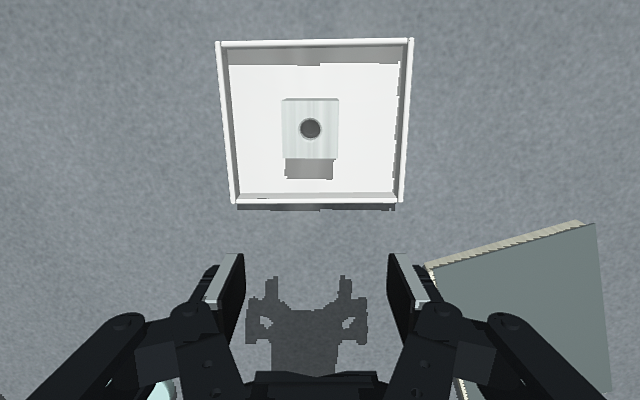

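View pics/t12.png

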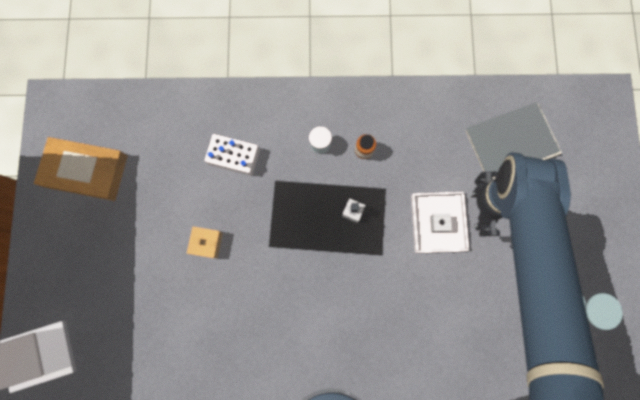

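The block stands in the middle of the tray, at (529,−289) mm against a tray centre of about (530,−291). Its top is level at z≈46–47 mm. The gauge stands flush in block B, and the jars at (320,138) and (366,145) and the rack at (232,153) haven't moved. I'm handing the job in.

```bash
python3 -c "
from station import *
print(sign_off())"
```

```text
the job is handed in; nothing more can be done
None
```

The job is done and was handed in at about 35 s; the hand-in gives no verdict.

- **Finding the tight block:** Depth readings showed the wide ledge of the tight sleeve in the left block (y ≈ +0.07). The gauge agreed: it stopped with its flange about 20 mm above the top. I held it there for about a second at roughly 7–8 N, a little over the 5 N asked and far below the 35 N limit.
- **Gauge in the good block:** In the right block the gauge slid down with no noticeable resistance. The flange touched at the predicted height, and I released it there.
- **Tight block in the tray:** It stands on the tray floor within about 2 mm of the middle, with its top level at 46–47 mm.

The last pictures show the gauge upright and flush in the right block. The good block, jars and rack are where they started, and the open gripper is clear of everything.

**Small disagreements:**
- The top and wrist cameras differed by 1–2 mm on positions.
- The tool drifted to about 2° of tilt by the end. The block still settled flat when released.

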